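# Reseat loose relays under a flush service hatch

## Task

Relays have worked loose in the grey interface box. Stand the steel setting block that was left on its hatch upright in the parts tray, flip up the hatch's recessed ring pull and lift the sprung hatch open, then press every plug-in relay that stands proud fully home in its socket. Finally push the hatch down and press it flush until its catches hold it, ring lying flat in its recess, and leave everything else on the bench where it is.

Things in the scene. Friction and masses are not known exactly. Their poses are not given: they have to be found in the camera images.
- interface_box: Grey metal box fixed on the table, 190 (x) x 200 (y) x 70 mm high. Origin: centre of its underside; x points away from the operator to the hinge, y left, z up. The aluminium hatch (152 x 154 mm, 4 thick) lies flush in its top, at z = 70 mm; hinge line parallel to y at x = +78, z = 70 mm; front edge at x = -74 mm. Relay sockets at x = +38 mm, y = -51, -17, +17, +51 mm.
- hatch (a joint): Hatch angle, rad: 0 = flush, grows as the front edge swings up and away, stop at 1.85. Two ball catches at the front edge hold it; once the ring is pulled up (about 14 N) they let go and springs open it by themselves in about 2 s. Pushing it down takes 3 to 5 N at the front edge, snapping the catches in over the last 10 mm about 12 N; otherwise it rises again.
- hatch_front (a point): Middle of the hatch's front edge, on its top face, 152 mm from the hinge line; moves with the hatch. Axes as the box's when the hatch is shut (x towards the hinge, z out of the top face). The flat parts of the hatch 31 to 77 mm left and right of the middle, beside the ring's cup, can be pressed or pushed.
- ring_pull (a joint): Angle of the ring pull, rad: 0 = flat in its cup, flush; grows as its front bar swings up, stop at 1.45; falls back by its weight. Steel D-ring, pivot 67 mm from the hinge line, 37 mm from pivot to bar. The open cup round it reaches from 61 to 139 mm from the hinge line, is 62 mm wide and 27 mm deep.
- ring_bar (a point): Middle of the ring's bar, the part to grip: 8 mm thick, 36 mm long, parallel to the hinge line. When flat, its centre is 4.5 mm below the hatch's top face and 104 mm from the hinge line. Free room in the cup: 31 mm in front of the bar, 30 mm behind it, so it can be pinched from above by a gripper that closes along box x.
- gauge_block: Ground steel setting block, 25 (x) x 40 (y) x 35 (z) mm, 0.13 kg, origin at the centre of its underside. Starts standing on the rear part of the hatch.
- tray: Shallow blue parts tray fixed on the table, outside 90 (x) x 130 (y) x 26 mm high (rim 96 x 136), walls and floor 2 mm; origin at the centre of its underside. Three pins stand in the half towards its own -y; the half towards +y is empty.
- relay_a (a joint): How far this relay stands above its seated position, in m (0 = fully home, at most 0.012); it stays where it is left, and about 7 N pushes it down to a hard stop.
- relay_a_top (a point): Centre of this relay's flat top. Grey plug-in relay with dark cap, 36 (along box x) x 24 (along box y) mm; seated, its top is 18 mm below the top of the box (52 mm above the table); neighbours are 10 mm away. Which relay is in which socket varies.
- relay_b (a joint): How far this relay stands above its seated position, in m (0 = fully home, at most 0.012); it stays where it is left, and about 7 N pushes it down to a hard stop.
- relay_b_top (a point): Centre of this relay's flat top. Grey plug-in relay with dark cap, 36 (along box x) x 24 (along box y) mm; seated, its top is 18 mm below the top of the box (52 mm above the table); neighbours are 10 mm away. Which relay is in which socket varies.
- relay_c (a joint): How far this relay stands above its seated position, in m (0 = fully home, at most 0.012); it stays where it is left, and about 7 N pushes it down to a hard stop.
- relay_c_top (a point): Centre of this relay's flat top. Grey plug-in relay with dark cap, 36 (along box x) x 24 (along box y) mm; seated, its top is 18 mm below the top of the box (52 mm above the table); neighbours are 10 mm away. Which relay is in which socket varies.
- relay_d (a joint): How far this relay stands above its seated position, in m (0 = fully home, at most 0.012); it stays where it is left, and about 7 N pushes it down to a hard stop.
- relay_d_top (a point): Centre of this relay's flat top. Grey plug-in relay with dark cap, 36 (along box x) x 24 (along box y) mm; seated, its top is 18 mm below the top of the box (52 mm above the table); neighbours are 10 mm away. Which relay is in which socket varies.
- pin0: White plastic locating pin, 15 mm across, 26 high, standing in the tray; leave it. Origin under its centre.
- pin1: White plastic locating pin, 15 mm across, 26 high, standing in the tray; leave it. Origin under its centre.
- pin2: White plastic locating pin, 15 mm across, 26 high, standing in the tray; leave it. Origin under its centre.
- screw_tin: Bystander, leave it: round pale tin, 64 mm across and 25 mm. Origin at the centre of its underside.
- stopwatch: Bystander, leave it: dark grey bench timer lying flat, 50 x 62 x 19 mm. Origin at the centre of its underside.
- parts_case: Bystander, leave it: clear lidded parts case, 82 x 120 x 34 mm. Origin at the centre of its underside.
Not all that is in view belongs to the job. What is meant by the gauge_block is not green, and is the larger of those in its own colour.

How it is judged:
By the outcome, as a careful person would: the job done as asked, in the order asked, and still so for the second after the job is handed in, with the robot touching nothing.
It also fails if it takes over 66 s, if anything falls off the work surface, if the arm or the gripper's body presses on something with over 40 N, if the wrist force passes 120 N, or if a joint passes its speed limit or range.

## Robot

A 7-joint arm with a two-finger parallel gripper is mounted at the origin on a cart in front of the work surface, level with it; the furniture and walls round the work are solid. World frame = base frame: x ahead of the robot, y to its left, z up, the work surface at z = 0. Lengths are in mm, angles in degrees, forces in N, time in s.
With the tool pointing down it reaches from about 425 to 825 mm from the base axis. Payload 3.6 kg.
Tool frame: the origin (TCP) lies on the centre line of the jaws, within the pads' length; the fingertips stand 8 mm ahead of it and the grasp point (between the pads) lies 11 mm behind it; z points along the fingers, y is the direction in which the jaws open and shut (so a half turn about z gives the same grasp; the last joint's range is limited). The gripper opens to 85 mm and grips with 20 to 120 N. Pads are 22 mm wide; open, the fingers measure 114 mm over their backs; the gripper's body (76 mm by 85 mm) begins 54 mm behind the grasp point. The pads swing forward as they close: fully open they stand 13 mm farther back than shut.
Start: joints at [62.939, 35.231, -0.722, 81.555, 0.464, 63.22, -2.315], TCP at [280.274, -586.438, 239.297] pointing down, gripper open.
Joint ranges: [-178.69, 178.69], [-17.37, 117.87], [-77.05, 75.6], [15.02, 138.74], [-78.02, 258.01], [0.78, 113.62], [-162.83, 162.83]. Speed limits (degrees/s): [159.86, 159.86, 180, 180, 180, 180, 180].

## Interface

Orientations are given as a 3x3 rotation matrix whose columns are the frame's x, y, z axes.
In Python, from station import env, viewer, workorder, boxes_of, spot_point gives the robot as it stands.
- The arm moves only by the tool drive_tool, never from a script. Its argument "commands" is a list of rows, each a list of 6 numbers: the shift along the tool's x, y, z in cm, then the turn, a rotation vector about the tool's x, y, z in rad. In form: [[dx, dy, dz, rx, ry, rz], ...]. A call has 1 to 20 rows; each row shifts and turns the commanded pose from where the row before left it, along the tool's axes as they then stand; what a row does not reach is not made up. A row lasts 1/10 s, in which the tool goes at most 50 mm and 8.59 degrees, less where a joint would pass 70% of its speed; a pose out of reach is approached as far as the arm can. A call is refused whole if a number of a shift passes 5 or a number of a turn 0.15, either way. A call with a gripper value outside its range is refused whole. "jaw" is the finger opening in cm, from 0 to 8.54, set as the call begins (left out, the last holds). The fingers move at their own pace and stop on an object; "grip_force" is the grip in N (left out, the last holds). Time passes only in rows, so rows that do not move let the fingers close. It gives the time, the measured TCP pose, the force and the opening at its end, in the units of the state.
- env.observe(): the state, without advancing time (a new reading comes with each control period).
- viewer.camera(name): name is "scene" or "side" or "wrist"; returns a dict with "color" (480x640x3 uint8, red, green, blue), "z_map" (480x640 float32, mm along the optical axis (not along the pixel's ray), 0 where there is no reading), "camera_matrix" (3x3 intrinsics, pixels), "extrinsics" (4x4, takes a point from camera to world coordinates); the wrist camera has in their place "hand_eye" (4x4, takes a point from camera to tool coordinates, whose origin is the TCP and whose axes are the flange's). Camera axes: x right, y down, z forward; pixel columns grow to the right and rows downward; lengths in mm; the calibration is good to about 2 mm. The wrist camera is an equidistant fisheye: a pixel r from the principal point sees the ray r / f radians off the axis. A picture is of the moment at which its call begins: read the wrist's pose just before it.
- workorder.close_job(): hands the job in, once; it reports no verdict.
Trained networks look in a picture, given as the dict that the camera call returned (one of the last four; its "shot" number tells which), for a name from the list of things; names that differ only in an ending like _2 or _b are one class to them, and where a whole thing is asked for, a point or a joint stands for the part that bears it (a point fixed in the world has none). Each returns a list of dicts, best first, with "p" (0 to 1); they miss things now and then, are a little off and sometimes report something else, mostly with a low value. They report only what shows in the picture. A call takes as long as a camera call. They do not tell look-alikes from the thing itself.
- boxes_of(picture, target): "rect" ([left, top, right, bottom] in pixels, round what is visible of it).
- spot_point(picture, target): "at" ([row, column] in pixels: a listed point, or the origin of a listed thing).
The state is a dict: "time_s": time; "joint_pos": joint angles; "qd": joint speeds; "effort": joint torques, N m; "ee_pos": TCP position; "orientation": TCP orientation; "force": force on the tool from outside, world axes, zero at the start; "moment": the same for the moment, N m; "opening": finger opening in mm.
Only numpy, scipy, OpenCV 4.12 (cv2) and the standard library are available. Lean on these libraries where they do the work, as an engineer would, in place of code of your own. Each camera call takes 0.05 s, during which the arm holds its last target.

## Working session

There is one attempt and no reset: what is moved stays moved. The work goes in short steps, Python scripts to look and compute and a tool call to move; the robot and the scene stay as the last step left them, time stands still between calls to the robot, and variables do not carry over. Pictures are saved under pics/ and viewed, and the job is handed in when it is done.

Besides the shell and the picture viewer there is one more tool, called as name(argument=value, ...), one argument or row to a line, values as JSON. drive_tool: Moves the arm, as the interface text tells. Its arguments: {"type":"object","properties":{"commands":{"type":"array"},"jaw":{"type":"number"},"grip_force":{"type":"number"}},"required":["commands"]}

```bash
ls; mkdir -p pics
cat > h.py <<'E'
import numpy as np, cv2
from station import env, viewer, workorder, boxes_of, spot_point
np.set_printoptions(precision=1,suppress=True)
def save(n,p): cv2.imwrite('pics/'+n+'.png',p['color'][:,:,::-1])
def px2w(p,r,c,z=None,plane=None):
    K=np.array(p['camera_matrix']);E=np.array(p['extrinsics'])
    d=np.array([(c-K[0,2])/K[0,0],(r-K[1,2])/K[1,1],1.])
    if plane is not None:
        w=E[:3,:3]@d; t=(plane-E[2,3])/w[2]; return E[:3,3]+t*w
    if z is None:
        zz=p['z_map'][int(r)-1:int(r)+2,int(c)-1:int(c)+2]; z=np.median(zz)
    return E[:3,:3]@(d*z)+E[:3,3]
def cloud(p):
    K=np.array(p['camera_matrix']);E=np.array(p['extrinsics']);z=p['z_map']
    v,u=np.mgrid[0:480,0:640]
    P=np.stack([(u-K[0,2])/K[0,0]*z,(v-K[1,2])/K[1,1]*z,z],-1)
    return P@E[:3,:3].T+E[:3,3]
E
python3 - <<'E'
from h import *
s=env.observe();print(s)
for n in ['scene','side']:
    p=viewer.camera(n);save(n+'0',p)
    print(n,np.array(p['extrinsics']),p['camera_matrix'])
    for t in ['interface_box','gauge_block','tray','hatch_front','ring_bar','pin0','screw_tin','stopwatch','parts_case']:
        for q in spot_point(p,t)[:4]:
            r,c=q['at']; print(t,round(q['p'],2),q['at'],px2w(p,r,c))
E
```

```text
pics
{'time_s': 0.0, 'joint_pos': array([62.9, 35.3, -0.7, 81.6,  0.5, 63.2, -2.3]), 'qd': array([-0. , -0. ,  0.1, -0. ,  0. ,  0. ,  0. ]), 'effort': array([  0. , -46.9,   0.3, -17.1,   0. ,   0. ,  -0. ]), 'ee_pos': array([ 279.9, -585.8,  238.1]), 'orientation': array([[ 0.9,  0.4, -0. ],
       [ 0.4, -0.9,  0. ],
       [-0. , -0. , -1. ]]), 'force': array([-0.1, -0.4, -0.1]), 'moment': array([-0.1,  0. ,  0. ]), 'opening': 85.41620882979767}
scene [[ -0.4  -0.7   0.6  67.1]
 [ -0.9   0.3  -0.3 335.5]
 [  0.   -0.7  -0.7 719.9]
 [  0.    0.    0.    1. ]] [[435.6   0.  319.1]
 [  0.  435.6 238. ]
 [  0.    0.    1. ]]
interface_box 0.86 [255.3, 385.0] [484.8 -25.6  70.7]
interface_box 0.54 [249.8, 419.2] [467.6 -93.8  70.1]
gauge_block 0.8 [269.4, 287.5] [579.1 141.1  11.1]
gauge_block 0.79 [212.7, 382.4] [568.6 -69.1  92.6]
gauge_block 0.48 [248.7, 467.2] [ 465.  -232.9    4.3]
gauge_block 0.23 [237.1, 404.8] [511.1 -90.3  65.3]
tray 0.8 [325.9, 244.8] [499.8 263.7   1.1]
hatch_front 0.58 [250.4, 418.1] [467.3 -90.9  70.1]
ring_bar 0.69 [239.3, 403.4] [521.8 -98.1  43.9]
pin0
[... 500 characters left out ...]
58.1   0.  320.7]
 [  0.  458.1 242. ]
 [  0.    0.    1. ]]
interface_box 0.85 [254.5, 340.0] [529.4  29.1  44.4]
gauge_block 0.88 [299.8, 303.7] [579.6 148.9   6.8]
gauge_block 0.55 [221.0, 320.9] [579.3 -57.6  79.1]
tray 0.62 [348.2, 339.6] [504.7 270.2   0.4]
tray 0.6 [367.4, 200.3] [672.1 384.2  31.9]
hatch_front 0.86 [221.9, 375.3] [ 466.7 -111.3   65.6]
pin0 0.56 [321.7, 333.9] [519.6 215.4  10.3]
pin0 0.54 [337.7, 310.7] [546.2 283.   22.7]
pin0 0.49 [334.6, 336.3] [511.5 256.7  14.4]
screw_tin 0.7 [283.2, 360.2] [485.6  86.9  15.8]
stopwatch 0.88 [243.4, 265.3] [703.1 -69.2  14.2]
stopwatch 0.43 [227.1, 351.6] [ 517.6 -109.    50.8]
parts_case 0.82 [365.9, 197.7] [676.4 382.   32. ]
```

View pics/scene0.png

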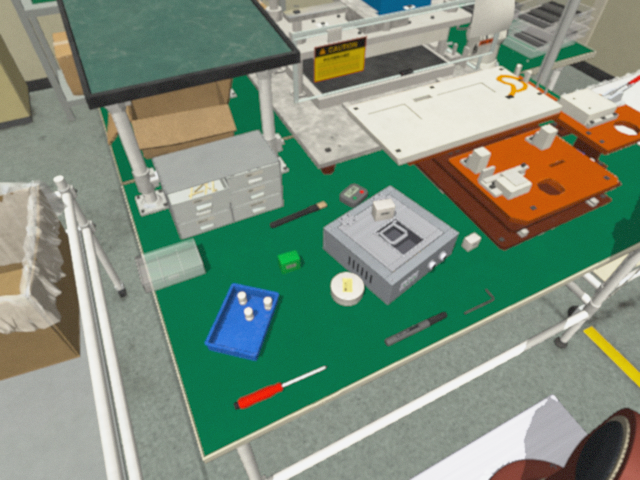

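View pics/side0.png

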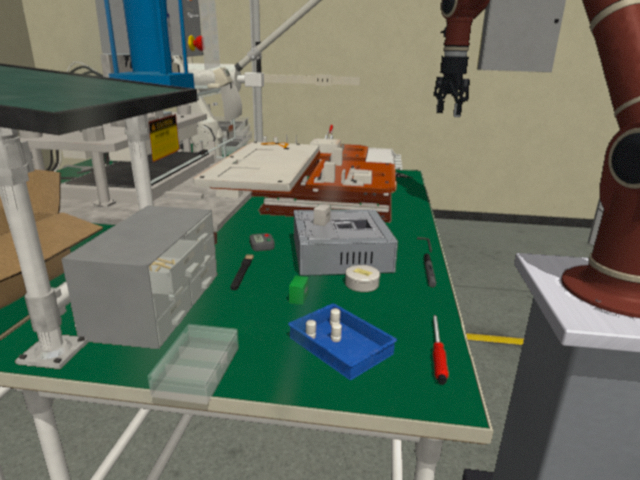

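Run:
```python
from h import *
for n in ['scene','side']:
    p=viewer.camera(n);np.savez('c_'+n,color=p['color'],z_map=p['z_map'],camera_matrix=p['camera_matrix'],extrinsics=p['extrinsics'])
    C=cloud(p);ok=p['z_map']>0
    P=C[ok]
    # box top
    m=(P[:,2]>64)&(P[:,2]<76)&(P[:,0]>350)&(P[:,0]<750)&(P[:,1]>-260)&(P[:,1]<80)
    Q=P[m]; h=cv2.minAreaRect(Q[:,:2].astype(np.float32)); print(n,'top',m.sum(),np.median(Q[:,2]),h)
    m=(P[:,2]>82)&(P[:,2]<120)&(P[:,0]>450)&(P[:,0]<700)&(P[:,1]>-200)&(P[:,1]<50)
    Q=P[m]; print('block',m.sum(),np.percentile(Q,[2,50,98],axis=0) if len(Q) else 0)
    t=Q[Q[:,2]>np.percentile(Q[:,2],90)-4]; print(cv2.minAreaRect(t[:,:2].astype(np.float32)),np.median(t[:,2]))
    for zl,zh,nm in [(22,31,'rim')]:
        m=(P[:,2]>zl)&(P[:,2]<zh)&(P[:,0]>400)&(P[:,0]<620)&(P[:,1]>170)&(P[:,1]<340)
        Q=P[m]; print(nm,m.sum(),cv2.minAreaRect(Q[:,:2].astype(np.float32)))
    big=cv2.resize(p['color'][180:420,130:530],None,fx=2,fy=2,interpolation=cv2.INTER_CUBIC)
    cv2.imwrite(f'pics/{n}_z.png',big[:,:,::-1])
```

```text
scene top 5987 70.46790985536802 ((537.9617309570312, -74.07763671875), (192.2884521484375, 204.2195281982422), 14.587447166442871)
block 423 [[ 564.5 -194.9   82.8]
 [ 576.7  -78.5  104.6]
 [ 689.9  -56.8  118.5]]
((624.4907836914062, -147.71722412109375), (37.81184005737305, 150.091552734375), 57.62065124511719) 113.84735977662291
rim 861 ((504.13092041015625, 262.02728271484375), (96.56747436523438, 137.68429565429688), 49.684017181396484)
side top 2759 68.02602316136239 ((538.7631225585938, -72.20503234863281), (190.35926818847656, 205.42034912109375), 13.91092300415039)
block 321 [[ 564.9 -187.    82.9]
 [ 585.4  -72.1  102. ]
 [ 696.3  -54.5  118.5]]
((679.9089965820312, -176.81170654296875), (42.698143005371094, 19.773712158203125), 42.32727813720703) 114.77684560422148
rim 934 ((504.4659423828125, 262.18780517578125), (98.2236099243164, 138.00169372558594), 49.47115707397461)
```

View pics/scene_z.png

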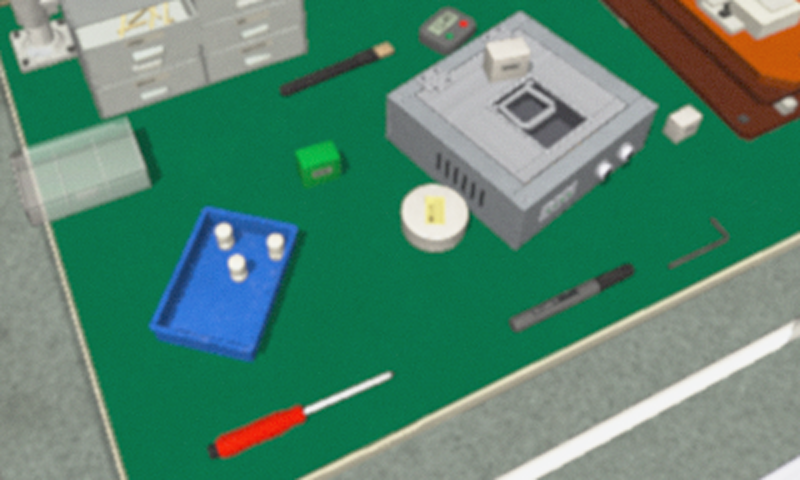

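Run:
```python
from h import *
for n in ['scene','side']:
    p=dict(np.load(f'c_{n}.npz'))
    C=cloud(p);ok=p['z_map']>0
    P=C[ok]
    m=(P[:,2]>78)&(P[:,2]<120)&(P[:,0]>520)&(P[:,0]<640)&(P[:,1]>-110)&(P[:,1]<-20)
    Q=P[m]; print('block',m.sum(),np.percentile(Q,[1,50,99],axis=0),cv2.minAreaRect(Q[:,:2].astype(np.float32)))
    t=Q[Q[:,2]>100]; print(len(t),cv2.minAreaRect(t[:,:2].astype(np.float32)),np.median(t[:,2]))
    m=(P[:,2]>8)&(P[:,2]<35)&(P[:,0]>460)&(P[:,0]<550)&(P[:,1]>190)&(P[:,1]<330)
    m2=(p['color'][ok].min(1)>150)&m
    Q=P[m2]
    print('pins',len(Q)); 
    _,lab,cen=cv2.kmeans(Q[:,:2].astype(np.float32),3,None,(3,50,.1),5,0); print(cen)
```

```text
block 379 [[564.  -96.4  78.9]
 [572.1 -73.9 102.5]
 [594.1 -56.4 107.6]] ((579.6209716796875, -77.55805206298828), (40.53724670410156, 27.234800338745117), 79.62764739990234)
209 ((579.9603881835938, -77.79397583007812), (40.33376693725586, 26.553319931030273), 79.28364562988281) 105.24569740818481
pins 195
[[509.6 250.4]
 [516.1 209.8]
 [546.5 249.6]]
block 265 [[564.8 -95.2  78.2]
 [579.1 -61.8  94.8]
 [596.9 -53.7 104. ]] ((580.8727416992188, -76.00979614257812), (44.380348205566406, 26.987842559814453), 78.01264190673828)
90 ((580.6494140625, -76.55477142333984), (42.94822311401367, 25.391244888305664), 78.2770004272461) 102.95736482422629
pins 204
[[547.8 251.6]
 [517.8 211.9]
 [511.9 253.3]]
```

```bash
cat >> h.py <<'E'
def plan(x,y,z,yaw):
    """tool down, tool y axis at world yaw deg (mod 180). prints turn about tool z then shift in new tool frame"""
    s=env.observe();R=np.array(s['orientation']);p=np.array(s['ee_pos'])
    best=None
    for k in (0,180,-180):
        a=np.radians(yaw+k); yy=np.array([np.cos(a),np.sin(a),0]); zz=np.array([0,0,-1.]); xx=np.cross(yy,zz)
        Rt=np.stack([xx,yy,zz],1); rv=cv2.Rodrigues(R.T@Rt)[0].ravel()
        if best is None or np.linalg.norm(rv)<np.linalg.norm(best[0]): best=(rv,Rt)
    rv,Rt=best; d=(np.array([x,y,z])-p)/10
    print('pos',p,'joints',s['joint_pos'],'F',s['force'],'open',s['opening'],'t',s['time_s'])
    print('turn(tool)',np.round(rv,3),'shift new frame',np.round(Rt.T@d,2),'shift old frame',np.round(R.T@d,2))
E
python3 - <<'E'
from h import *
plan(580,-77,240,-11)
E
```

```text
pos [ 280.3 -586.4  239.3] joints [62.9 35.2 -0.7 81.6  0.5 63.2 -2.3] F [ 0.1 -0.2 -0.8] open 85.71582242423433 t 1.1
turn(tool) [-0.  -0.  -0.9] shift new frame [55.7 19.7 -0.1] shift old frame [ 49.  -33.   -0.1]
```

drive_tool(
  commands=[
    [3.5,-2.36,0,0,0,0],
    [3.5,-2.36,0,0,0,0],
    [3.5,-2.36,0,0,0,0],
    [3.5,-2.36,0,0,0,0],
    [3.5,-2.36,0,0,0,0],
    [3.5,-2.36,0,0,0,0],
    [3.5,-2.36,0,0,0,0],
    [3.5,-2.36,0,0,0,0],
    [3.5,-2.36,0,0,0,0],
    [3.5,-2.36,0,0,0,0],
    [3.5,-2.36,0,0,0,0],
    [3.5,-2.36,0,0,0,0],
    [3.5,-2.36,0,0,0,0],
    [3.5,-2.36,0,0,0,0],
    [0,0,0,0,0,-0.15],
    [0,0,0,0,0,-0.15],
    [0,0,0,0,0,-0.15],
    [0,0,0,0,0,-0.15],
    [0,0,0,0,0,-0.15],
    [0,0,0,0,0,-0.15],
  ],
  jaw=6,
)

```text
time_s: 3.1
ee_pos: [580.0, -77.2, 239.4]
orientation: [[0.217, 0.976, 0.0], [0.976, -0.217, -0.0], [-0.0, 0.0, -1.0]]
force: [0.4, 0.5, -0.5]
opening: 59.9
```

```bash
sed -i 's/precision=1/precision=2/' h.py
python3 - <<'E'
from h import *
plan(580,-77,88,-11)
p=viewer.camera('wrist');save('w1',p);print(p['camera_matrix'],p['hand_eye'])
E
```

```text
pos [579.95 -77.16 239.43] joints [ 16.76  30.27 -17.97  92.44  10.47  58.94 -16.88] F [ 0.4   0.49 -0.54] open 59.86645687641443 t 3.1
turn(tool) [ 0.    0.   -0.03] shift new frame [ 0.02  0.   15.14] shift old frame [ 0.02 -0.   15.14]
[[371.65   0.   311.86]
 [  0.   371.65 241.93]
 [  0.     0.     1.  ]] [[  -0.     -0.95   -0.31   80.39]
 [   1.      0.     -0.      0.26]
 [   0.     -0.31    0.95 -134.48]
 [   0.      0.      0.      1.  ]]
```

View pics/w1.png

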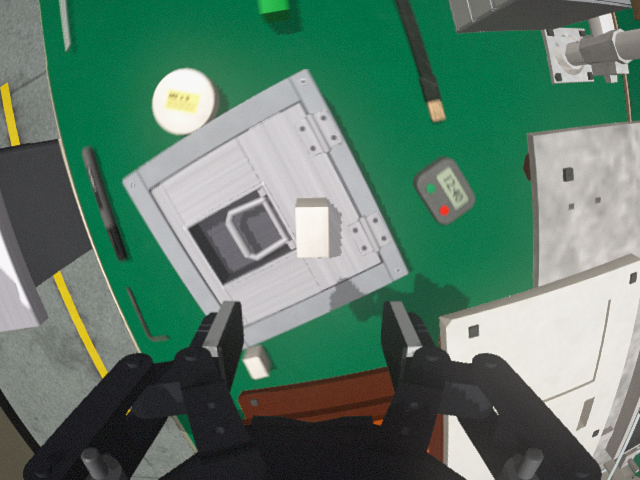

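```bash
cat >> h.py <<'E'
def wpx(p,s,r,c,plane):
    K=np.array(p['camera_matrix']);H=np.array(p['hand_eye'])
    u=np.array([c-K[0,2],r-K[1,2]])/K[0,0]; th=np.hypot(*u)
    d=np.array([*(np.sin(th)*u/max(th,1e-9)),np.cos(th)])
    R=np.array(s['orientation']); o=R@H[:3,3]+np.array(s['ee_pos']); w=R@H[:3,:3]@d
    return o+w*(plane-o[2])/w[2]
E
python3 - <<'E'
from h import *
s=env.observe();p=viewer.camera('wrist')
im=cv2.resize(p['color'][50:350,110:430],None,fx=2.5,fy=2.0) 
cv2.imwrite('pics/w1z.png',cv2.resize(p['color'][60:350,110:430],None,fx=2,fy=2,interpolation=cv2.INTER_CUBIC)[:,:,::-1])
print([wpx(p,s,r,c,70) for c,r in [(306,70),(408,272),(124,184)]])
for c,r in [(297,199),(328,199),(328,234),(297,234)]: print(wpx(p,s,r,c,105)[:2])
for t in ['gauge_block','ring_bar','hatch_front','interface_box']:
    for q in spot_point(p,t)[:3]: print(t,q, wpx(p,s,*q['at'],{'gauge_block':70,'ring_bar':66,'hatch_front':70,'interface_box':0}[t]))
E
```

```text
[array([602.04,  45.43,  70.  ]), array([ 654.76, -143.17,   70.  ]), array([422.23,  -6.7 ,  70.  ])]
[574.65 -50.37]
[596.97 -55.25]
[591.5  -81.69]
[568.58 -76.68]
gauge_block {'at': [219.7, 309.9], 'p': 0.84} [578.34 -76.82  70.  ]
gauge_block {'at': [353.6, 255.0], 'p': 0.82} [ 495.23 -198.91   70.  ]
gauge_block {'at': [4.6, 275.2], 'p': 0.73} [589.96 106.72  70.  ]
ring_bar {'at': [237.4, 236.4], 'p': 0.69} [511.41 -79.47  66.  ]
ring_bar {'at': [262.4, 192.2], 'p': 0.49} [463.42 -93.61  66.  ]
hatch_front {'at': [261.9, 194.0], 'p': 0.72} [467.04 -92.27  70.  ]
interface_box {'at': [207.6, 271.5], 'p': 0.97} [537.96 -73.53   0.  ]
```

View pics/w1z.png

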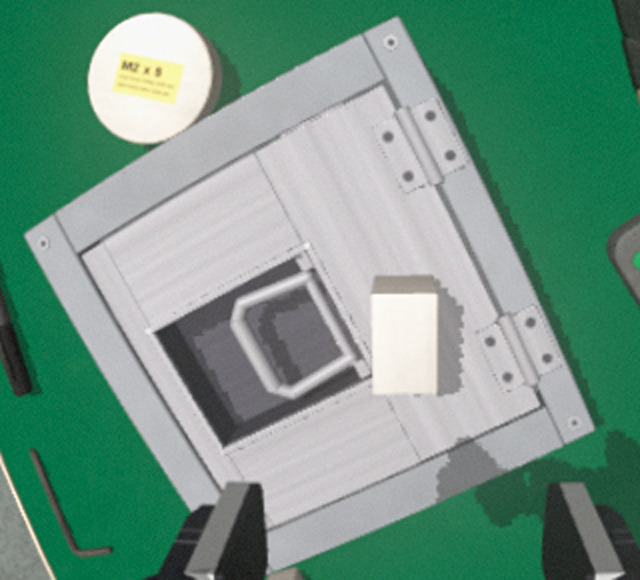

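Run:
```python
from h import *
s=env.observe();p=viewer.camera('wrist')
Z=lambda c,r,z: wpx(p,s,60+r/2,110+c/2,z)[:2]
A,B,C=Z(400,17,70),Z(594,430,70),Z(25,235,70)
print(A,B,C,np.linalg.norm(A-B),np.linalg.norm(A-C),np.degrees(np.arctan2(*(A-C)[::-1])),np.degrees(np.arctan2(*(A-B)[::-1]))-90,(B+C)/2)
Q=[Z(c,r,105) for c,r in [(372,292),(437,292),(437,394),(372,394)]];print(Q,np.mean(Q,0))
print('bar',Z(235,312,66),Z(284,394,66))
```

```text
[606.83  45.95] [ 652.67 -146.48] [423.47   1.48] 197.8212282631027 188.67174410078957 13.633666040878605 13.398376515890249 [538.07 -72.5 ]
[array([572.97, -55.  ]), array([596.43, -60.42]), array([587.88, -99.78]), array([563.41, -94.13])] [580.17 -77.34]
bar [509.13 -57.85] [519.96 -99.22]
```

drive_tool(
  commands=[
    [0,0,4,0,0,0],
    [0,0,4,0,0,0],
    [0,0,3.4,0,0,0],
    [0,0,2,0,0,0],
    [0,0,1.6,0,0,0],
    [0,0,0,0,0,0],
    [0,0,0,0,0,0],
  ],
)

```text
time_s: 4.15
ee_pos: [580.3, -76.9, 89.6]
orientation: [[0.223, 0.975, 0.0], [0.975, -0.223, -0.0], [0.0, 0.0, -1.0]]
force: [0.3, -0.0, -0.0]
opening: 60.1
```

drive_tool(
  commands=[
    [0,0,0,0,0,0],
    [0,0,0,0,0,0],
    [0,0,0,0,0,0],
    [0,0,0,0,0,0],
    [0,0,0,0,0,0],
    [0,0,0,0,0,0],
    [0,0,0,0,0,0],
    [0,0,0,0,0,0],
  ],
  jaw=1.8,
  grip_force=40,
)

```text
time_s: 4.95
ee_pos: [580.6, -77.1, 90.4]
orientation: [[0.223, 0.975, 0.002], [0.975, -0.223, -0.0], [0.0, 0.002, -1.0]]
force: [-1.5, -0.6, 5.6]
opening: 24.5
```

Run:
```python
from h import *
plan(580,-77,88,-12.5)
p=viewer.camera('wrist');save('w2',p)
```

```text
pos [580.62 -77.14  90.43] joints [ 14.61  40.48 -14.79 101.2   14.92  40.12 -21.15] F [-1.54 -0.61  5.55] open 24.511111659476402 t 4.95
turn(tool) [ 0.   -0.   -0.01] shift new frame [-0.   -0.06  0.24] shift old frame [-0.   -0.06  0.24]
```

View pics/w2.png

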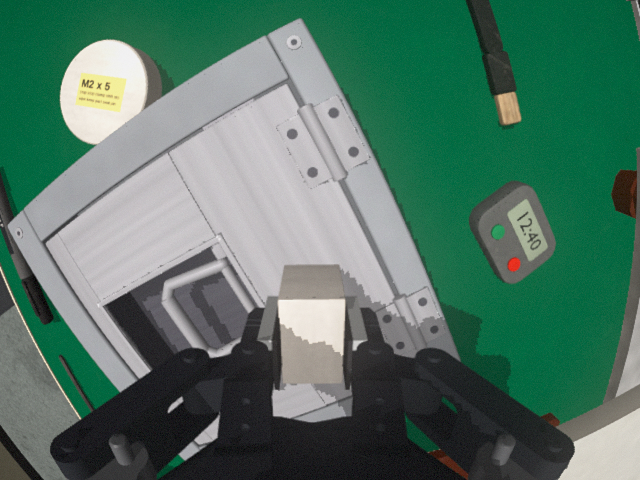

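drive_tool(
  commands=[
    [0,0,-1,0,0,0],
    [0,0,-3,0,0,0],
    [0,0,-4,0,0,0],
    [0,0,-4,0,0,0],
    [0,0,0,0,0,0],
  ],
)

```text
time_s: 5.5
ee_pos: [583.4, -76.9, 215.5]
orientation: [[0.223, 0.975, 0.012], [0.975, -0.223, -0.001], [0.002, 0.012, -1.0]]
force: [0.8, -0.2, -1.0]
opening: 24.0
```

Run:
```python
from h import *
plan(480,283,160,-40.4)
p=dict(np.load('c_scene.npz'))
for rc in [(98,92),(60,295),(50,180),(20,260)]: print(rc,px2w(p,*rc))
```

```text
pos [583.44 -76.85 215.47] joints [ 16.55  31.64 -17.74  94.29  11.26  55.11 -17.96] F [ 0.83 -0.2  -1.01] open 23.962550671944452 t 5.5
turn(tool) [ 0.01 -0.01  0.48] shift new frame [ 20.7  -31.2    5.55] shift old frame [ 32.76 -18.18   5.39]
(98, 92) [803.94 374.09 337.61]
(60, 295) [804.26  11.79 325.91]
(50, 180) [893.81 204.5  345.37]
(20, 260) [946.34  24.83 349.93]
```

drive_tool(
  commands=[
    [3.64,-2.02,0,0,0,0],
    [3.64,-2.02,0,0,0,0],
    [3.64,-2.02,0,0,0,0],
    [3.64,-2.02,0,0,0,0],
    [3.64,-2.02,0,0,0,0],
    [3.64,-2.02,0,0,0,0],
    [3.64,-2.02,0,0,0,0],
    [3.64,-2.02,0,0,0,0],
    [3.64,-2.02,0,0,0,0],
    [0,0,0,0.012,0,0.12],
    [0,0,0,0,0,0.12],
    [0,0,0,0,0,0.12],
    [0,0,0,0,0,0.12],
    [0,0,3,0,0,0],
    [0,0,3,0,0,0],
    [0,0,0,0,0,0],
  ],
)

```text
time_s: 7.1
ee_pos: [471.6, 280.7, 145.1]
orientation: [[0.648, 0.762, -0.021], [0.762, -0.648, -0.003], [-0.016, -0.014, -1.0]]
force: [-0.5, 0.0, -2.6]
opening: 24.3
```

Run:
```python
from h import *
plan(480,283,22,-40.4)
s=env.observe();p=viewer.camera('wrist');save('w3',p)
for t in ['tray','pin0','gauge_block']:
    for q in spot_point(p,t)[:4]: print(t,q,wpx(p,s,*q['at'],2))
p=viewer.camera('side');save('s3',p)
```

```text
pos [471.64 280.73 145.12] joints [-25.77  33.57 -10.75 103.75   7.67  44.5  -80.73] F [-0.48  0.01 -2.57] open 24.271465054715232 t 7.1
turn(tool) [-0.01  0.02  0.  ] shift new frame [ 0.71  0.49 12.31] shift old frame [ 0.91  0.66 12.29]
tray {'at': [219.4, 365.1], 'p': 0.91} [504.99 259.47   2.  ]
pin0 {'at': [224.1, 377.7], 'p': 0.95} [510.3  250.09   2.  ]
pin0 {'at': [193.9, 419.7], 'p': 0.81} [550.9  248.16   2.  ]
pin0 {'at': [254.3, 415.1], 'p': 0.61} [518.84 209.72   2.  ]
gauge_block {'at': [268.2, 520.4], 'p': 0.96} [588.68 132.22   2.  ]
gauge_block {'at': [304.6, 311.6], 'p': 0.6} [424.96 229.43   2.  ]
```

View pics/w3.png

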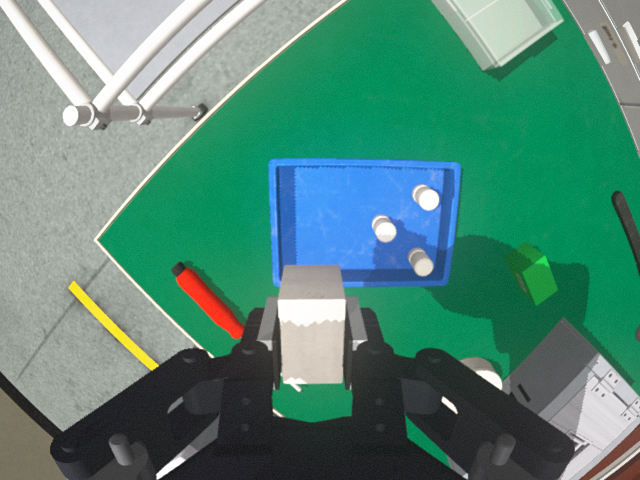

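View pics/s3.png

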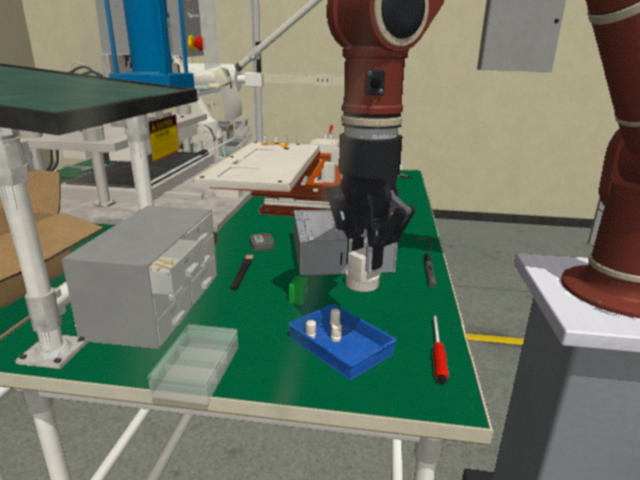

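drive_tool(
  commands=[
    [0,0,0,-0.012,0.02,0],
    [0,0,0,0,0,0],
  ],
)

```text
time_s: 7.55
ee_pos: [475.2, 283.4, 150.7]
orientation: [[0.648, 0.762, 0.012], [0.762, -0.648, 0.012], [0.017, 0.002, -1.0]]
force: [-0.9, 0.4, -1.3]
opening: 24.2
```

Run:
```python
from h import *
plan(482.3,281,22,-40.4)
```

```text
pos [475.17 283.36 150.7 ] joints [-26.07  32.64 -10.52 104.47   8.12  42.65 -81.23] F [-0.87  0.39 -1.35] open 24.160789981536507 t 7.55
turn(tool) [ 0.   -0.02  0.  ] shift new frame [ 0.28  0.7  12.87] shift old frame [ 0.06  0.68 12.87]
```

drive_tool(
  commands=[
    [0,0.6,0,0,0,0],
    [0,0,0,0,0,0],
    [0,0,0,0,0,0],
    [0,0,0,0,0,0],
  ],
)

```text
time_s: 7.95
ee_pos: [479.8, 279.2, 149.4]
orientation: [[0.648, 0.761, 0.011], [0.761, -0.648, 0.011], [0.015, 0.001, -1.0]]
force: [0.1, 0.2, -0.2]
opening: 24.4
```

Run:
```python
from h import *
plan(482.3,281,22,-40.4)
```

```text
pos [479.76 279.2  149.4 ] joints [-25.45  32.92 -10.53 104.15   8.14  42.8  -80.63] F [ 0.1   0.19 -0.19] open 24.396932450370738 t 7.95
turn(tool) [ 0.   -0.01 -0.  ] shift new frame [ 0.3   0.08 12.74] shift old frame [ 0.11  0.07 12.74]
```

drive_tool(
  commands=[
    [0.2,0.07,4,0,-0.014,0],
    [0,0,4,0,0,0],
    [0,0,3,0,0,0],
    [0,0,1,0,0,0],
    [0,0,0.4,0,0,0],
    [0,0,0,0,0,0],
    [0,0,0,0,0,0],
  ],
)

```text
time_s: 8.65
ee_pos: [483.1, 281.5, 26.9]
orientation: [[0.648, 0.762, 0.004], [0.762, -0.648, 0.002], [0.004, 0.002, -1.0]]
force: [0.1, -0.3, -1.1]
opening: 24.5
```

Run:
```python
from h import *
plan(482.3,281,22,-40.4)
s=env.observe();p=viewer.camera('wrist');save('w4',p)
```

```text
pos [483.11 281.46  26.93] joints [-27.65  44.    -7.61 107.74  11.12  28.7  -83.29] F [ 0.12 -0.26 -1.15] open 24.490001462706 t 8.65
turn(tool) [ 0. -0.  0.] shift new frame [-0.09 -0.03  0.49] shift old frame [-0.09 -0.03  0.49]
```

View pics/w4.png

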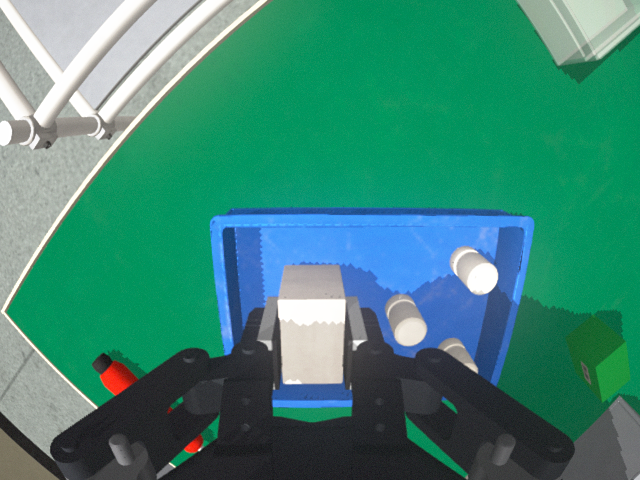

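drive_tool(
  commands=[
    [0,0,0.3,0,0,0],
    [0,0,0.15,0,0,0],
    [0,0,0.1,0,0,0],
    [0,0,0,0,0,0],
    [0,0,0,0,0,0],
  ],
)

```text
time_s: 9.2
ee_pos: [482.8, 281.2, 22.6]
orientation: [[0.648, 0.761, 0.004], [0.761, -0.648, 0.001], [0.004, 0.002, -1.0]]
force: [-2.1, -2.1, 13.8]
opening: 24.0
```

Touching the floor. Releasing.

drive_tool(
  commands=[
    [0,0,-0.1,0,0,0],
    [0,0,0,0,0,0],
    [0,0,0,0,0,0],
    [0,0,0,0,0,0],
  ],
  jaw=3.2,
)

```text
time_s: 9.6
ee_pos: [482.0, 280.7, 20.7]
orientation: [[0.648, 0.762, 0.001], [0.762, -0.648, 0.0], [0.001, 0.001, -1.0]]
force: [-0.8, 0.1, 0.5]
opening: 31.8
```

drive_tool(
  commands=[
    [0,0,-1,0,0,0],
    [0,0,-2,0,0,0],
    [0,0,-4,0,0,0],
    [0,0,-4,0,0,0],
    [0,0,-4,0,0,0],
    [0,0,-3,0,0,0],
    [0,0,0,0,0,0],
  ],
)

```text
time_s: 10.3
ee_pos: [484.2, 282.4, 206.4]
orientation: [[0.648, 0.762, 0.011], [0.762, -0.648, 0.006], [0.012, 0.004, -1.0]]
force: [0.5, 0.3, 0.4]
opening: 32.2
```

Run:
```python
from h import *
b=np.radians(14);c=np.array([538,-73]);ux=np.array([np.cos(b),np.sin(b)])
bar=c+ux*(78-104); print('bar',bar)
plan(*bar,200,14)
s=env.observe();p=viewer.camera('wrist');save('w5',p)
```

```text
bar [512.77 -79.29]
pos [484.15 282.45 206.36] joints [-25.03  29.31 -11.39  99.58   7.22  51.1  -79.87] F [0.5  0.28 0.43] open 32.21538003422484 t 10.3
turn(tool) [ 0.01 -0.01 -0.95] shift new frame [-35.79  -5.97   0.64] shift old frame [-25.7   25.62   0.44]
```

View pics/w5.png

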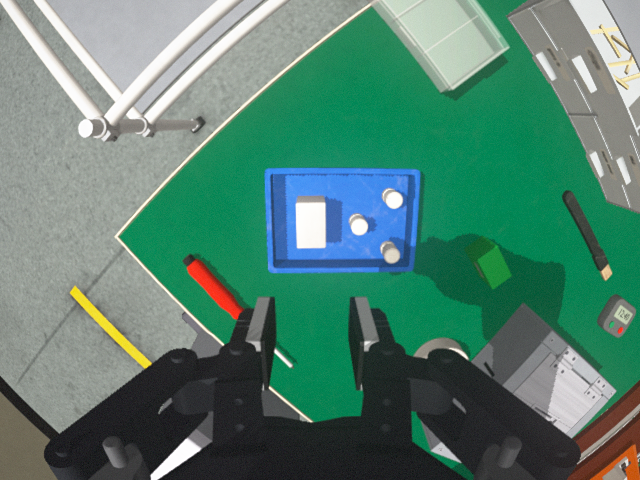

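drive_tool(
  commands=[
    [-2.57,2.56,0,0,0,0],
    [-2.57,2.56,0,0,0,0],
    [-2.57,2.56,0,0,0,0],
    [-2.57,2.56,0,0,0,0],
    [-2.57,2.56,0,0,0,0],
    [-2.57,2.56,0,0,0,0],
    [-2.57,2.56,0,0,0,0],
    [-2.57,2.56,0,0,0,0],
    [-2.57,2.56,0,0,0,0],
    [-2.57,2.56,0,0,0,0],
    [0,0,0,0,0,-0.136],
    [0,0,0,0,0,-0.136],
    [0,0,0,0,0,-0.136],
    [0,0,0,0,0,-0.136],
    [0,0,0,0,0,-0.136],
    [0,0,0,0,0,-0.136],
    [0,0,0,0,0,-0.136],
    [0,0,0,0,0,0],
    [0,0,0,0,0,0],
  ],
  jaw=3.4,
)

```text
time_s: 12.25
ee_pos: [509.4, -81.0, 200.0]
orientation: [[-0.242, 0.97, -0.001], [0.97, 0.242, 0.001], [0.001, -0.0, -1.0]]
force: [-0.3, -0.2, 0.3]
opening: 34.3
```

Run:
```python
from h import *
plan(512.8,-79.3,100,14)
s=env.observe();p=viewer.camera('wrist');save('w6',p)
for t,z in [('ring_bar',65.5),('hatch_front',70),('interface_box',0)]:
    for q in spot_point(p,t)[:2]: print(t,q,wpx(p,s,*q['at'],z))
q=viewer.camera('scene');save('s6',q)
for t in ['ring_bar','hatch_front']: print(t,[(k['p'],px2w(q,*k['at'],plane=66 if t=='ring_bar' else 70)) for k in spot_point(q,t)[:2]])
cv2.imwrite('pics/w6z.png',cv2.resize(p['color'][60:360,100:500],None,fx=2,fy=2,interpolation=cv2.INTER_CUBIC)[:,:,::-1])
```

```text
pos [509.43 -81.04 199.99] joints [ 23.85  27.88 -25.26 106.02  15.17  49.45   5.19] F [-0.31 -0.23  0.3 ] open 34.285606281038554 t 12.25
turn(tool) [-0. -0. -0.] shift new frame [ 0.09  0.37 10.  ] shift old frame [ 0.08  0.37 10.  ]
ring_bar {'at': [229.1, 312.8], 'p': 0.87} [509.62 -78.75  65.5 ]
hatch_front {'at': [233.7, 254.7], 'p': 0.64} [467.89 -91.42  70.  ]
interface_box {'at': [208.5, 343.9], 'p': 0.86} [537.41 -70.9    0.  ]
ring_bar []
hatch_front [(0.84, array([468.73, -88.65,  70.  ])), (0.29, array([504.9 , 259.47,  70.  ]))]
```

View pics/w6z.png

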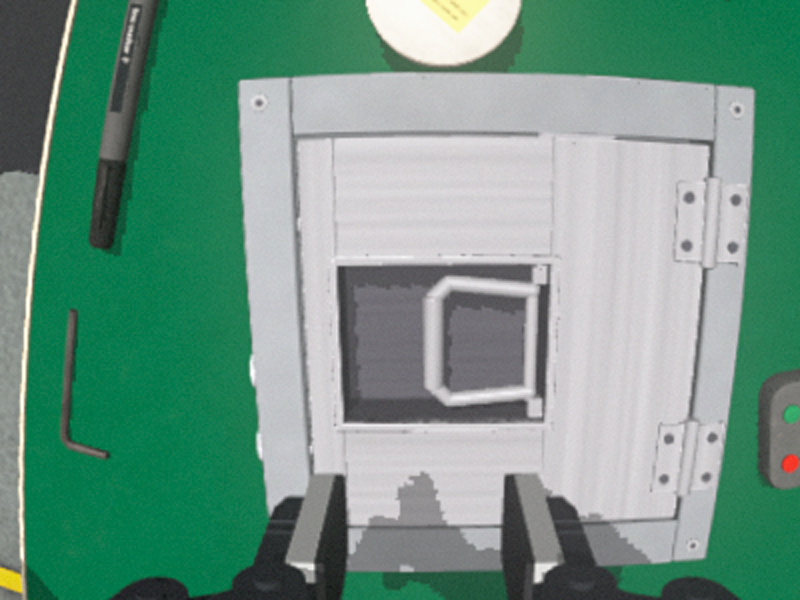

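drive_tool(
  commands=[
    [0.08,0.33,3.5,0,0,0],
    [0,0,3.5,0,0,0],
    [0,0,3,0,0,0],
    [0,0,2,0,0,0],
    [0,0,1.2,0,0,0],
    [0,0,0.7,0,0,0],
    [0,0,0,0,0,0],
    [0,0,0,0,0,0],
  ],
)

```text
time_s: 13.4
ee_pos: [514.1, -79.3, 62.7]
orientation: [[-0.244, 0.97, 0.003], [0.97, 0.244, 0.0], [-0.001, 0.003, -1.0]]
force: [-0.7, 0.1, -0.0]
opening: 34.0
```

Run:
```python
from h import *
plan(512.8,-79.3,60,14)
s=env.observe();p=viewer.camera('wrist');save('w7',p)
```

```text
pos [514.11 -79.35  62.66] joints [ 18.62  39.46 -18.68 112.77  23.13  31.17  -1.9 ] F [-0.66  0.08 -0.03] open 34.04387084995295 t 13.4
turn(tool) [0. 0. 0.] shift new frame [ 0.04 -0.13  0.27] shift old frame [ 0.04 -0.13  0.27]
```

View pics/w7.png

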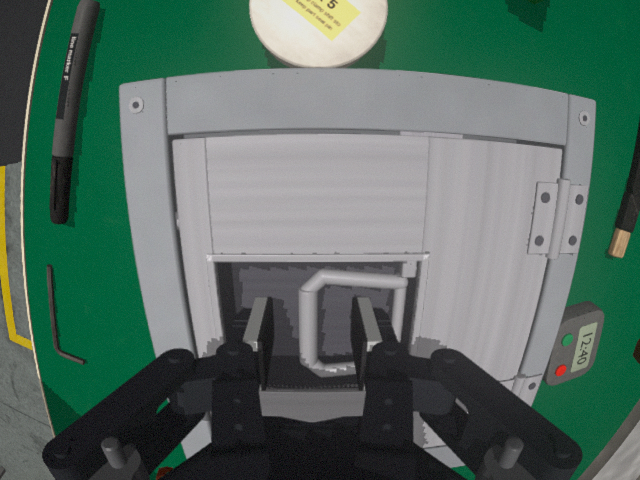

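Run:
```python
from h import *
p=viewer.camera('wrist');s=env.observe()
K=np.array(p['camera_matrix']);H=np.linalg.inv(np.array(p['hand_eye']))
for t in [(0,0,0),(0,0,-5),(11,0,0),(-11,0,0),(0,17,0),(0,0,8)]:
    q=H[:3,:3]@np.array(t)+H[:3,3]; th=np.arccos(q[2]/np.linalg.norm(q)); e=q[:2]/np.linalg.norm(q[:2]); print(t,K[:2,2]+e*th*K[0,0])
for c,r in [(309,290),(309,350)]: print(wpx(p,s,r,c,65.5))
```

```text
(0, 0, 0) [311.5  323.94]
(0, 0, -5) [311.48 330.2 ]
(11, 0, 0) [311.49 300.72]
(-11, 0, 0) [311.52 345.55]
(0, 17, 0) [352.02 323.63]
(0, 0, 8) [311.53 314.62]
[509.08 -63.07  65.5 ]
[515.99 -90.89  65.5 ]
```

drive_tool(
  commands=[
    [0,-0.1,0.3,0,0,0],
    [0,0,0,0,0,0],
    [0,0,0,0,0,0],
    [0,0,0,0,0,0],
    [0,0,0,0,0,0],
    [0,0,0,0,0,0],
    [0,0,0,0,0,0],
  ],
  jaw=0.4,
  grip_force=40,
)

```text
time_s: 14.2
ee_pos: [512.6, -79.7, 59.0]
orientation: [[-0.244, 0.97, 0.002], [0.97, 0.244, 0.0], [-0.0, 0.002, -1.0]]
force: [-0.4, -1.2, 2.8]
opening: 6.5
```

drive_tool(
  commands=[
    [0,0.07,-0.73,0,0,0],
    [0,0.22,-0.7,0,0,0],
    [0,0.36,-0.65,0,0,0],
    [0,0.47,-0.56,0,0,0],
    [0,0.58,-0.46,0,0,0],
    [0,0.66,-0.34,0,0,0],
    [0,0.5,-0.15,0,0,0],
    [0,0,0,0,0,0],
    [0,0,0,0,0,0],
  ],
)

```text
time_s: 15.1
ee_pos: [532.6, -74.5, 95.7]
orientation: [[-0.243, 0.97, -0.016], [0.97, 0.243, -0.005], [-0.001, -0.016, -1.0]]
force: [-14.5, -2.9, 15.1]
opening: 5.9
```

Run:
```python
from h import *
plan(541.8,-72,96,14)
p=viewer.camera('wrist');save('w8',p)
```

```text
pos [532.56 -74.52  95.73] joints [ 18.83  37.94 -20.73 107.89  20.84  38.79  -0.44] F [-14.47  -2.88  15.08] open 5.939650440861272 t 15.1
turn(tool) [-0.02  0.    0.  ] shift new frame [ 0.02  0.96 -0.03] shift old frame [ 0.02  0.96 -0.04]
```

View pics/w8.png

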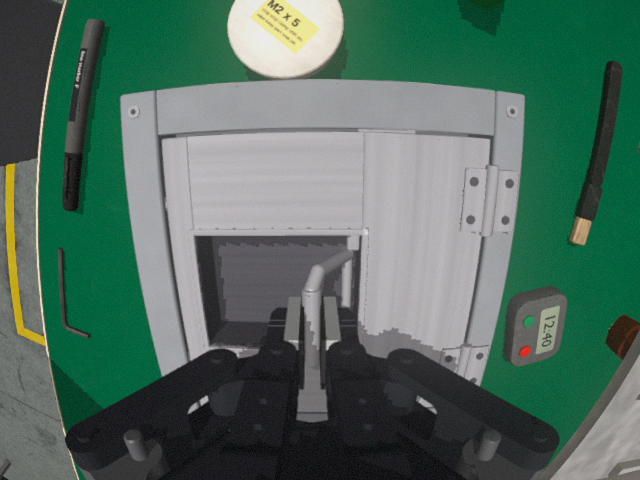

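drive_tool(
  commands=[
    [0,0,-0.4,0,0,0],
    [0,0,-0.3,0,0,0],
    [0,0,0,0,0,0],
    [0,0,0,0,0,0],
  ],
)

```text
time_s: 15.55
ee_pos: [540.4, -72.4, 100.9]
orientation: [[-0.245, 0.97, 0.001], [0.97, 0.245, 0.001], [0.001, 0.001, -1.0]]
force: [1.5, -0.8, -15.6]
opening: 6.4
```

drive_tool(
  commands=[
    [0,0,-0.5,0,0,0],
    [0,0,-0.5,0,0,0],
    [0,0,0,0,0,0],
  ],
)

```text
time_s: 15.85
ee_pos: [541.1, -72.3, 114.6]
orientation: [[-0.245, 0.97, 0.004], [0.97, 0.245, -0.001], [-0.002, 0.004, -1.0]]
force: [-3.0, -0.6, 4.4]
opening: 6.3
```

Run:
```python
from h import *
p=viewer.camera('wrist');save('w9',p)
p=viewer.camera('side');save('s9',p)
cv2.imwrite('pics/s9z.png',cv2.resize(p['color'][130:300,250:450],None,fx=3,fy=3)[:,:,::-1])
```

```text
(no output)
```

View pics/w9.png

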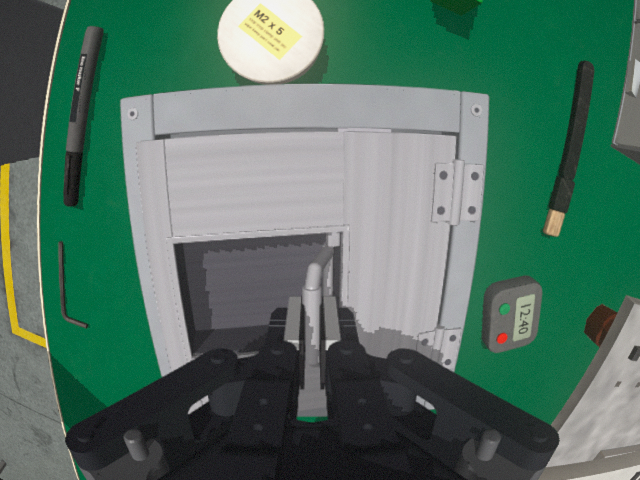

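View pics/s9z.png

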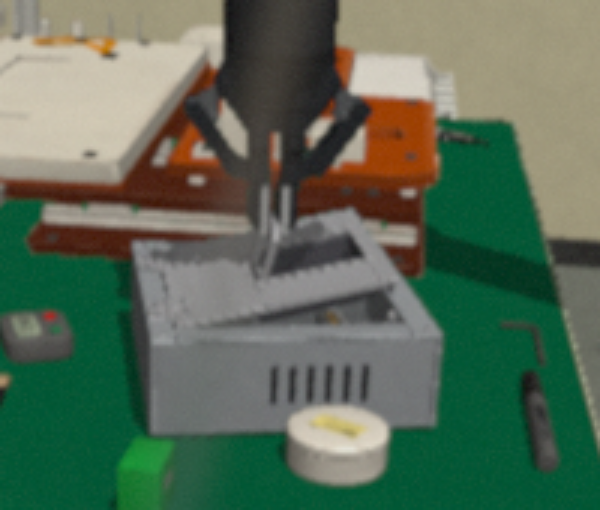

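drive_tool(
  commands=[
    [0,0,-0.4,0,0,0],
    [0,0,-0.5,0,0,0],
    [0,0,-1.0,0,0,0],
    [0,0,-3,0,0,0],
    [0,0,-4.5,0,0,0],
    [0,0,-4.5,0,0,0],
    [0,0,-4.5,0,0,0],
    [0,-3,-2,0,0,0],
    [0,-4,0,0,0,0],
    [0,-4,0,0,0,0],
    [0,0,0,0,0,0],
  ],
  jaw=3.5,
)

```text
time_s: 17.05
ee_pos: [428.2, -100.9, 316.1]
orientation: [[-0.241, 0.971, -0.002], [0.971, 0.241, -0.003], [-0.002, -0.003, -1.0]]
force: [1.3, 1.1, 0.1]
opening: 35.1
```

Run:
```python
from h import *
s=env.observe();print(s['ee_pos'],s['force'],s['joint_pos'])
p=viewer.camera('wrist');save('w10',p)
p=viewer.camera('side');save('s10',p)
```

```text
[ 428.25 -100.93  316.12] [1.27 1.07 0.13] [ 32.65  13.51 -28.02 106.34   7.33  61.98  15.76]
```

View pics/w10.png

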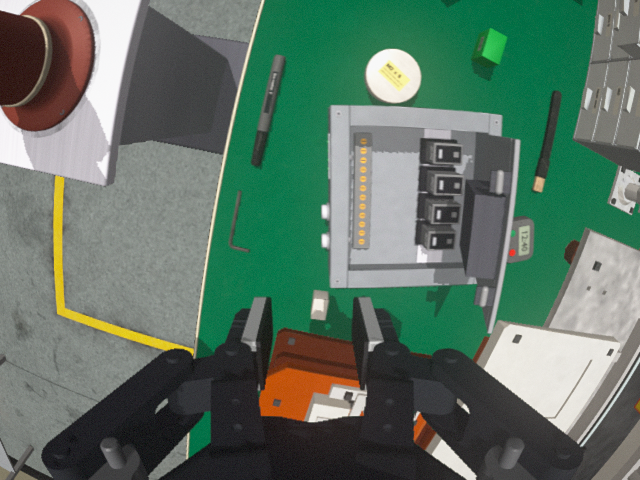

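View pics/s10.png

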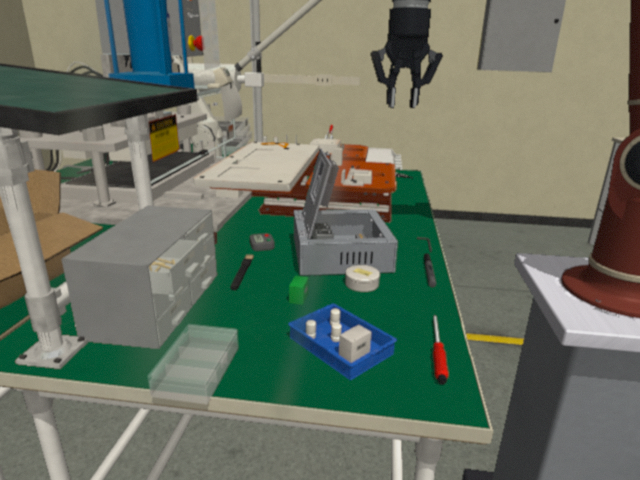

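Run:
```python
from h import *
s=env.observe();w=viewer.camera('wrist');p=viewer.camera('scene');q2=viewer.camera('side')
save('s11',p)
C=cloud(p)
b=np.radians(14);c=np.array([538,-73]);R=np.array([[np.cos(b),np.sin(b)],[-np.sin(b),np.cos(b)]])
# wrist cloud
K=np.array(w['camera_matrix']);H=np.array(w['hand_eye']);v,u=np.mgrid[0:480,0:640]
ux=(u-K[0,2])/K[0,0];uy=(v-K[1,2])/K[0,0];th=np.hypot(ux,uy)+1e-9
d=np.stack([np.tan(th)*ux/th,np.tan(th)*uy/th,np.ones_like(th)],-1)*w['z_map'][...,None]
T=d@H[:3,:3].T+H[:3,3];Wc=T@np.array(s['orientation']).T+np.array(s['ee_pos'])
for n,cl,z in [('scene',C,p['z_map']),('wrist',Wc,w['z_map'])]:
    L=np.concatenate([(cl[...,:2]-c)@R.T,cl[...,2:]],-1)
    for y in [-51,-17,17,51]:
        m=(z>0)&(abs(L[...,1]-y)<9)&(abs(L[...,0]-38)<14)&(L[...,2]>30)
        Z=L[m][:,2]; print(n,y,m.sum(),np.percentile(Z,[10,50,90]) if len(Z) else 0)
    m=(z>0)&(abs(L[...,0]+84)<6)&(abs(L[...,1])<80); print('front rim z',np.median(L[m][:,2]))
cv2.imwrite('pics/w11z.png',cv2.resize(w['color'][90:310,310:540],None,fx=2.6,fy=2.6,interpolation=cv2.INTER_CUBIC)[:,:,::-1])
cv2.imwrite('pics/s11z.png',cv2.resize(p['color'][150:310,310:480],None,fx=3.5,fy=3.5,interpolation=cv2.INTER_CUBIC)[:,:,::-1])
```

```text
scene -51 110 [ 51.07  53.21 218.  ]
scene -17 306 [ 59.12 168.76 208.08]
scene 17 328 [ 60.65 168.05 207.97]
scene 51 140 [ 51.43  53.65 218.54]
front rim z 346.3123091443692
wrist -51 712 [ 51.06 203.09 217.72]
wrist -17 1506 [ 58.31 202.88 212.07]
wrist 17 1629 [ 59.99 203.   213.3 ]
wrist 51 1027 [ 51.23 207.49 217.75]
front rim z 357.8364510955103
```

View pics/w11z.png

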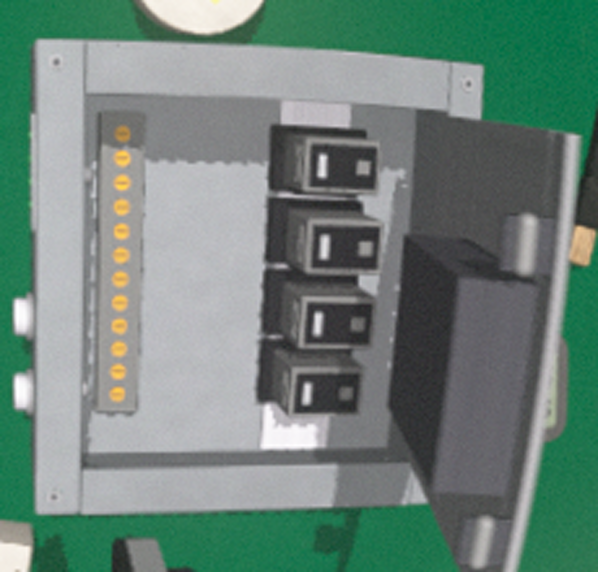

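View pics/s11z.png

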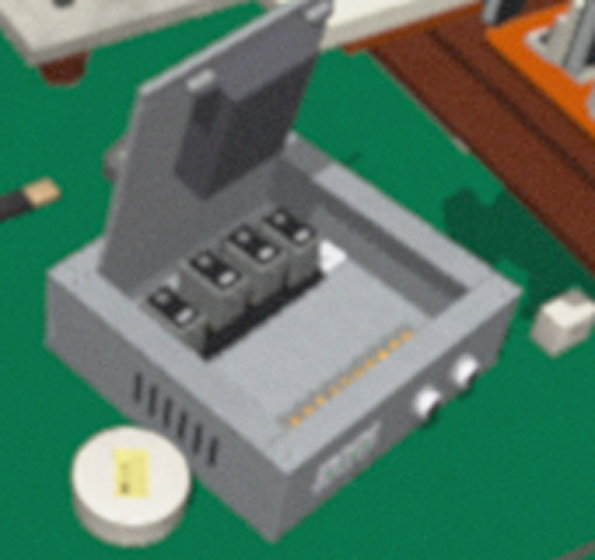

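drive_tool(
  commands=[
    [0,0,0,0,0,0],
    [0,0,0,0,0,0],
    [0,0,0,0,0,0],
    [0,0,0,0,0,0],
    [0,0,0,0,0,0],
    [0,0,0,0,0,0],
    [0,0,0,0,0,0],
    [0,0,0,0,0,0],
  ],
  jaw=0,
)

```text
time_s: 18.1
ee_pos: [433.1, -99.6, 315.7]
orientation: [[-0.244, 0.97, 0.002], [0.97, 0.244, 0.0], [-0.0, 0.002, -1.0]]
force: [-0.6, 1.0, -0.0]
opening: -0.0
```

```bash
cat > relay.py <<'E'
from h import *
s=env.observe();w=viewer.camera('wrist');p=viewer.camera('scene')
C=cloud(p)
b=np.radians(14);c=np.array([538,-73]);R=np.array([[np.cos(b),np.sin(b)],[-np.sin(b),np.cos(b)]])
K=np.array(w['camera_matrix']);H=np.array(w['hand_eye']);v,u=np.mgrid[0:480,0:640]
ux=(u-K[0,2])/K[0,0];uy=(v-K[1,2])/K[0,0];th=np.hypot(ux,uy)+1e-9
d=np.stack([np.tan(th)*ux/th,np.tan(th)*uy/th,np.ones_like(th)],-1)*w['z_map'][...,None]
T=d@H[:3,:3].T+H[:3,3];Wc=T@np.array(s['orientation']).T+np.array(s['ee_pos'])
for n,cl,z in [('scene',C,p['z_map']),('wrist',Wc,w['z_map'])]:
    L=np.concatenate([(cl[...,:2]-c)@R.T,cl[...,2:]],-1)
    for y in [-51,-17,17,51]:
        m=(z>0)&(abs(L[...,1]-y)<9)&(abs(L[...,0]-38)<14)&(L[...,2]>40)&(L[...,2]<75)
        Z=L[m][:,2]; print(n,y,m.sum(),np.percentile(Z,[10,50,90]) if len(Z) else 0)
    m=(z>0)&(abs(abs(L[...,1])-55)<15)&(L[...,2]>85)&(L[...,2]<260)&(L[...,0]>0)&(L[...,0]<150)
    Q=L[m]; print('hatch angle',np.degrees(np.median(np.arctan2(Q[:,2]-70,78-Q[:,0]))), len(Q))
save('wr_%d'%int(s['time_s']*100),w);save('sr_%d'%int(s['time_s']*100),p);print(int(s['time_s']*100))
E
python3 relay.py
```

```text
scene -51 79 [50.86 52.49 54.03]
scene -17 85 [57.92 59.26 60.66]
scene 17 82 [59.3  61.07 62.55]
scene 51 89 [51.22 52.63 54.18]
hatch angle 102.96729851945076 1165
wrist -51 327 [50.67 51.71 52.68]
wrist -17 353 [57.58 58.53 59.45]
wrist 17 367 [59.19 60.15 61.15]
wrist 51 362 [50.79 51.8  52.76]
hatch angle 103.26271414088193 6412
1810
```

drive_tool(
  commands=[
    [0,0,0,-0.134,0,0],
    [0,0,0,-0.133,0,0],
    [0,0,0,-0.133,0,0],
    [0,0,0,0,0,0],
    [0,0,0,0,0,0],
  ],
)

```text
time_s: 18.7
ee_pos: [433.1, -100.0, 316.1]
orientation: [[-0.243, 0.893, 0.378], [0.97, 0.224, 0.094], [-0.001, 0.39, -0.921]]
force: [0.4, -1.2, 0.5]
opening: -0.2
```

```bash
cat >> h.py <<'E'
def sh(x,y,z):
    s=env.observe();R=np.array(s['orientation']);d=(np.array([x,y,z])-np.array(s['ee_pos']))/10
    print('pos',s['ee_pos'],'z axis',R[:,2],'shift',R.T@d,'t',s['time_s'],'F',s['force'],'q',s['joint_pos'])
E
python3 - <<'E'
from h import *
sh(582.9,-79.3,130)
sh(582.9,-79.3,85)
s=env.observe();R=np.array(s['orientation']);print('1cm down=',R.T@[0,0,-1],'box y 34mm=',R.T@np.array([-.242,.970,0])*3.4)
E
```

```text
pos [ 433.14 -100.02  316.06] z axis [ 0.38  0.09 -0.92] shift [-1.62  6.59 22.99] t 18.7 F [ 0.35 -1.16  0.5 ] q [ 46.87   5.37 -31.25 120.25 -14.6   36.04  40.69]
pos [ 433.14 -100.02  316.06] z axis [ 0.38  0.09 -0.92] shift [-1.62  4.84 27.14] t 18.7 F [ 0.35 -1.16  0.5 ] q [ 46.87   5.37 -31.25 120.25 -14.6   36.04  40.69]
1cm down= [ 0.   -0.39  0.92] box y 34mm= [ 3.4  0.  -0. ]
```

drive_tool(
  commands=[
    [-0.4,0,4,0,0,0],
    [-0.4,0,4,0,0,0],
    [-0.4,0,4,0,0,0],
    [-0.42,0,4,0,0,0],
    [0,1.6,3,0,0,0],
    [0,1.6,2,0,0,0],
    [0,1.6,1,0,0,0],
    [0,1.7,1,0,0,0],
    [0,0,0,0,0,0],
    [0,0,0,0,0,0],
  ],
)

```text
time_s: 19.7
ee_pos: [583.3, -77.3, 129.0]
orientation: [[-0.247, 0.892, 0.378], [0.969, 0.227, 0.097], [0.0, 0.39, -0.921]]
force: [0.3, 1.0, -0.0]
opening: 0.1
```

Run:
```python
from h import *
sh(582.9,-79.3,85)
p=viewer.camera('wrist');save('w12',p)
```

```text
pos [583.3  -77.32 128.99] z axis [ 0.38  0.1  -0.92] shift [-0.18 -1.8   4.02] t 19.7 F [ 0.34  0.97 -0.04] q [ 21.16  32.71 -16.15 116.84  -1.62  10.24  24.92]
```

View pics/w12.png

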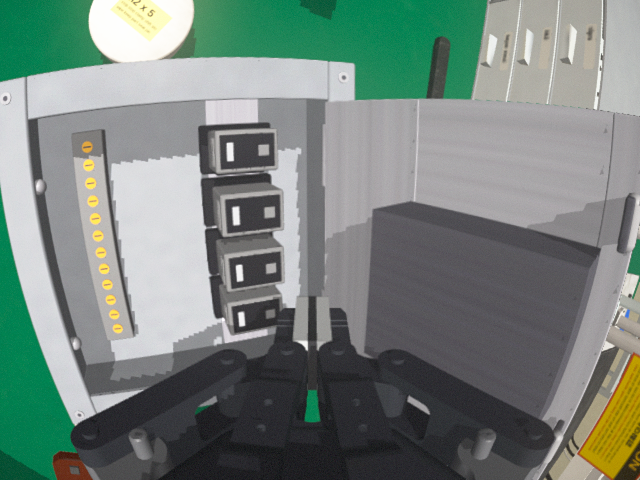

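drive_tool(
  commands=[
    [-0.1,-0.6,1.3,0,0,0],
    [-0.1,-0.6,1.3,0,0,0],
    [0,-0.6,1.2,0,0,0],
    [0,0,0,0,0,0],
    [0,0,0,0,0,0],
  ],
)

```text
time_s: 20.25
ee_pos: [580.8, -81.4, 87.6]
orientation: [[-0.244, 0.893, 0.379], [0.97, 0.225, 0.095], [-0.0, 0.391, -0.921]]
force: [-1.0, -0.7, 0.6]
opening: -0.2
```

Run:
```python
from h import *
sh(582.9,-79.3,65)
p=viewer.camera('wrist');save('w13',p)
```

```text
pos [580.77 -81.37  87.61] z axis [ 0.38  0.1  -0.92] shift [ 0.15 -0.65  2.18] t 20.25 F [-0.98 -0.66  0.57] q [ 21.01  36.9  -15.44 118.8   -1.09   4.19  25.46]
```

View pics/w13.png

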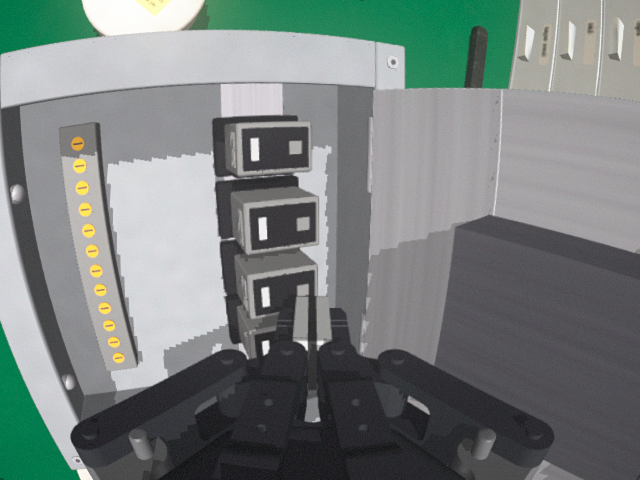

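drive_tool(
  commands=[
    [0,-1.5,-2,0,0,0],
    [0,-1.5,-4,0,0,0],
    [0,-1,-4,0,0,0],
    [0,0,-1,0.1,0,0],
    [0,0,0,0,0,-0.143],
    [0,0,0,0,0,-0.143],
    [0,0,0,0,0,-0.143],
    [0,0,0,0,0,-0.143],
    [0,0,0,0,0,-0.143],
    [0,0,0,0,0,-0.143],
    [0,0,0,0,0,-0.143],
    [0,0,0,0,0,-0.143],
    [0,0,0,0,0,-0.143],
    [0,0,0,0,0,-0.143],
    [0,0,0,0,0,-0.141],
    [0,0,0,0,0,0],
    [0,0,0,0,0,0],
  ],
)

```text
time_s: 22.0
ee_pos: [503.8, -100.8, 173.5]
orientation: [[-0.926, -0.241, 0.289], [-0.231, 0.97, 0.072], [-0.298, -0.0, -0.955]]
force: [-0.5, -0.2, -0.1]
opening: -0.1
```

```bash
cat >> h.py <<'E'
def bw(bx,by):
    b=np.radians(14); return np.array([538+bx*np.cos(b)-by*np.sin(b),-73+bx*np.sin(b)+by*np.cos(b)])
def wb(x,y):
    b=np.radians(14);dx=x-538;dy=y+73; return np.array([dx*np.cos(b)+dy*np.sin(b),-dx*np.sin(b)+dy*np.cos(b)])
E
python3 - <<'E'
from h import *
sh(*bw(34,-17),130)
sh(*bw(34,-17),90)
s=env.observe();print(s['orientation'],wb(*s['ee_pos'][:2]))
E
```

```text
pos [ 503.77 -100.84  173.53] z axis [ 0.29  0.07 -0.95] shift [-5.76  0.18  6.36] t 22.0 F [-0.55 -0.22 -0.07] q [ 42.69  28.27 -41.43 120.24  30.66  24.1   84.8 ]
pos [ 503.77 -100.84  173.53] z axis [ 0.29  0.07 -0.95] shift [-4.57  0.18 10.18] t 22.0 F [-0.55 -0.22 -0.07] q [ 42.69  28.27 -41.43 120.24  30.66  24.1   84.8 ]
[[-0.93 -0.24  0.29]
 [-0.23  0.97  0.07]
 [-0.3  -0.   -0.95]] [-39.94 -18.73]
```

drive_tool(
  commands=[
    [-1.5,0.1,1.5,0,0,0],
    [-1.5,0.08,2,0,0,0],
    [-1,0,2.5,0,0,0],
    [-0.57,0,2.5,0,0,0],
    [0,0,1.6,0,0,0],
    [0,0,0,0,0,0],
    [0,0,0,0,0,0],
    [0,0,0,0,0,0],
  ],
)

```text
time_s: 22.8
ee_pos: [574.9, -81.0, 91.2]
orientation: [[-0.926, -0.244, 0.289], [-0.233, 0.97, 0.072], [-0.298, -0.001, -0.954]]
force: [-0.2, -0.1, -0.3]
opening: -0.0
```

Run:
```python
from h import *
sh(*bw(34,-17),65)
s=env.observe();print(wb(*s['ee_pos'][:2]))
p=viewer.camera('wrist');save('w14',p)
p=viewer.camera('side');cv2.imwrite('pics/s14.png',cv2.resize(p['color'][100:290,240:460],None,fx=3,fy=3)[:,:,::-1])
```

```text
pos [574.88 -81.04  91.18] z axis [ 0.29  0.07 -0.95] shift [ 0.77 -0.02  2.5 ] t 22.8 F [-0.18 -0.11 -0.35] q [ 27.69  38.31 -27.78 115.21  39.05  16.79  75.48]
[ 33.84 -16.73]
```

View pics/w14.png

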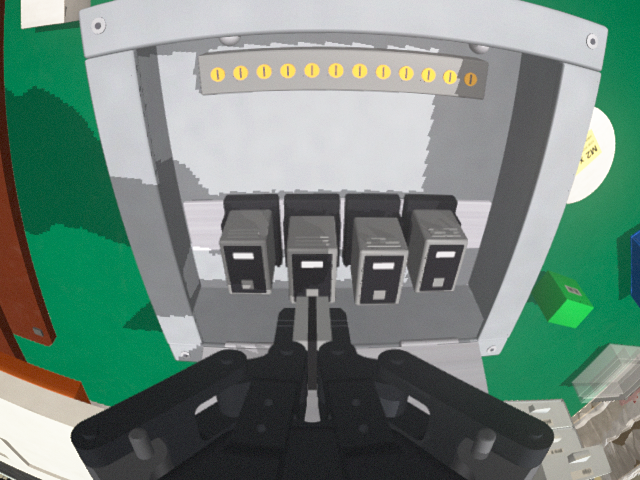

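View pics/s14.png

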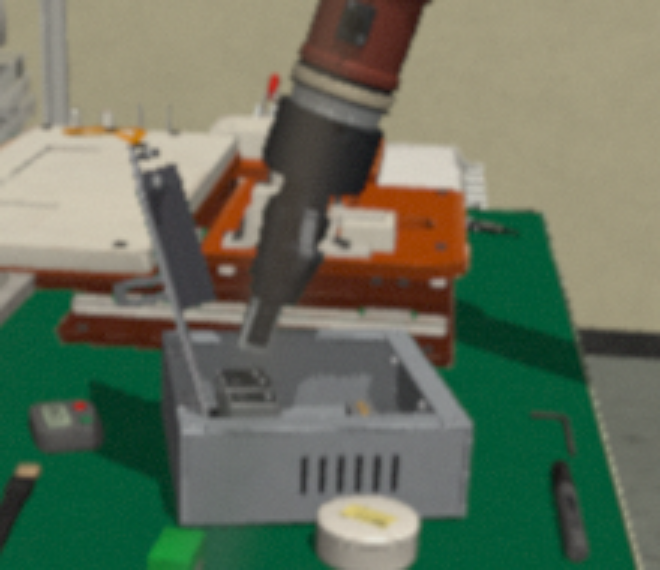

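drive_tool(
  commands=[
    [0.3,0,0.95,0,0,0],
    [0.27,0,0.86,0,0,0],
    [0.12,0,0.38,0,0,0],
    [0.12,0,0.38,0,0,0],
    [0.06,0,0.19,0,0,0],
    [0,0,0,0,0,0],
    [0,0,0,0,0,0],
  ],
)

```text
time_s: 23.6
ee_pos: [574.2, -81.1, 61.7]
orientation: [[-0.926, -0.244, 0.288], [-0.234, 0.97, 0.071], [-0.297, -0.002, -0.955]]
force: [-4.2, -0.9, 9.2]
opening: -0.4
```

drive_tool(
  commands=[
    [0.09,0,0.29,0,0,0],
    [0.09,0,0.29,0,0,0],
    [0,0,0,0,0,0],
    [0,0,0,0,0,0],
    [0,0,0,0,0,0],
  ],
)

```text
time_s: 24.1
ee_pos: [574.6, -81.1, 60.8]
orientation: [[-0.924, -0.245, 0.293], [-0.235, 0.97, 0.068], [-0.301, -0.006, -0.954]]
force: [-19.4, -2.3, 48.5]
opening: 0.5
```

drive_tool(
  commands=[
    [-0.3,0,-0.95,0,0,0],
    [-0.6,0,-1.9,0,0,0],
    [-0.3,0,-1.3,0,0,0],
    [0,1.7,0,0,0,0],
    [0,1.7,0,0,0,0],
    [0,0,0,0,0,0],
    [0,0,0,0,0,0],
    [0,0,0,0,0,0],
  ],
)

```text
time_s: 24.9
ee_pos: [565.4, -49.3, 97.8]
orientation: [[-0.926, -0.243, 0.287], [-0.232, 0.97, 0.071], [-0.296, -0.001, -0.955]]
force: [-0.2, -0.5, -0.4]
opening: 0.2
```

Run:
```python
from h import *
sh(*bw(34,17),63)
s=env.observe();print(wb(*s['ee_pos'][:2]))
```

```text
pos [565.42 -49.34  97.78] z axis [ 0.29  0.07 -0.96] shift [0.87 0.07 3.37] t 24.9 F [-0.15 -0.5  -0.43] q [ 23.3   36.45 -26.11 117.19  39.07  15.86  71.56]
[32.33 16.33]
```

drive_tool(
  commands=[
    [0.3,0.07,1.2,0,0,0],
    [0.27,0,0.9,0,0,0],
    [0.12,0,0.5,0,0,0],
    [0.12,0,0.4,0,0,0],
    [0.06,0,0.3,0,0,0],
    [0,0,0,0,0,0],
    [0,0,0,0,0,0],
  ],
)

```text
time_s: 25.6
ee_pos: [567.0, -47.3, 64.3]
orientation: [[-0.926, -0.244, 0.289], [-0.233, 0.97, 0.073], [-0.298, -0.0, -0.955]]
force: [-1.2, -0.1, 0.6]
opening: 0.3
```

drive_tool(
  commands=[
    [0.06,0,0.2,0,0,0],
    [0.06,0,0.2,0,0,0],
    [0,0,0,0,0,0],
    [0,0,0,0,0,0],
  ],
)

```text
time_s: 26.0
ee_pos: [567.4, -47.1, 61.6]
orientation: [[-0.925, -0.245, 0.291], [-0.234, 0.97, 0.072], [-0.299, -0.002, -0.954]]
force: [-4.9, -0.5, 13.1]
opening: -0.2
```

drive_tool(
  commands=[
    [0.06,0,0.2,0,0,0],
    [0.03,0,0.1,0,0,0],
    [0,0,0,0,0,0],
    [0,0,0,0,0,0],
  ],
)

```text
time_s: 26.4
ee_pos: [567.6, -47.1, 61.1]
orientation: [[-0.924, -0.245, 0.294], [-0.235, 0.97, 0.07], [-0.302, -0.004, -0.953]]
force: [-13.0, -1.0, 33.2]
opening: -0.1
```

drive_tool(
  commands=[
    [-0.3,0,-0.95,0,0,0],
    [-0.6,0,-1.9,0,0,0],
    [0,0,-3,0,0,0],
    [0,0,-4.5,0,0,0],
    [0,0,-4.5,0,0,0],
    [0,0,-4.5,0,0,0],
    [0,0,0,0,0,0],
    [0,0,0,0,0,0],
  ],
)

```text
time_s: 27.2
ee_pos: [519.5, -59.7, 245.0]
orientation: [[-0.926, -0.243, 0.29], [-0.233, 0.97, 0.071], [-0.298, -0.002, -0.954]]
force: [0.1, -0.4, -0.5]
opening: -0.1
```

```bash
python3 relay.py; python3 -c "
from h import *
sh(0,0,0)"
```

```text
scene -51 79 [50.88 52.45 53.59]
scene -17 85 [51.32 52.59 54.21]
scene 17 80 [51.   52.34 53.75]
scene 51 87 [51.12 52.68 53.77]
hatch angle 103.013559442144 1166
wrist -51 484 [50.99 51.74 52.67]
wrist -17 510 [50.86 51.7  52.57]
wrist 17 530 [50.85 51.78 52.68]
wrist 51 515 [50.89 51.75 52.67]
hatch angle 102.1767783732457 6182
2720
pos [518.68 -59.13 243.13] z axis [ 0.29  0.07 -0.96] shift [53.85 18.41  8.83] t 27.3 F [ 0.4   0.87 -0.59] q [ 42.9   23.58 -48.48 114.08  23.92  34.85  85.7 ]
```

Run:
```python
from h import *
print('target',bw(140,54))
plan(*bw(140,54),285,104)
p=viewer.camera('scene');C=cloud(p);Q=C[p['z_map']>0]
B=np.array([wb(a,b) for a,b in Q[:,:2]])
for lo,hi in [(100,125),(125,150),(150,175),(175,200),(200,230)]:
    m=(B[:,0]>lo)&(B[:,0]<hi)&(B[:,1]>-20)&(B[:,1]<125); print(lo,hi,m.sum(),np.percentile(Q[m,2],[50,90,99,100]) if m.sum() else 0)
```

```text
target [660.78  13.27]
pos [518.68 -59.13 243.13] joints [ 42.9   23.58 -48.48 114.08  23.92  34.85  85.7 ] F [ 0.4   0.87 -0.59] open 0.26145203900942815 t 27.3
turn(tool) [0.  0.3 0. ] shift new frame [-15.54   3.59  -4.19] shift old frame [-16.09   3.55   0.59]
100 125 965 [194.62 216.21 219.95 222.59]
125 150 285 [0.54 2.26 3.17 5.88]
150 175 422 [0.49 2.09 3.21 4.71]
175 200 534 [ 1.01  9.03 11.33 12.78]
200 230 465 [ 1.99 10.26 11.66 13.46]
```

drive_tool(
  commands=[
    [0,0,-2,0,0.1,0],
    [0,0,-2,0,0.1,0],
    [0,0,-2,0,0.1,0],
    [0,0,0,0,0,0],
    [-3.2,0.9,0,0,0,0],
    [-3.2,0.9,0,0,0,0],
    [-3.2,0.9,0,0,0,0],
    [-3.2,0.9,0,0,0,0],
    [-1.5,0,0,0,0,0],
    [0,0,0,0,0,0],
    [0,0,0,0,0,0],
  ],
)

```text
time_s: 28.45
ee_pos: [636.6, 7.9, 301.0]
orientation: [[-0.969, -0.245, -0.002], [-0.245, 0.969, -0.0], [0.002, -0.0, -1.0]]
force: [-0.2, -0.2, -0.0]
opening: -0.4
```

Run:
```python
from h import *
plan(*bw(140,54),203,104)
s=env.observe();print(wb(*s['ee_pos'][:2]))
p=viewer.camera('side');cv2.imwrite('pics/s15.png',cv2.resize(p['color'][50:290,200:460],None,fx=2.4,fy=2.4)[:,:,::-1])
```

```text
pos [636.6    7.94 300.98] joints [ 21.04  37.04 -44.61  77.57  25.87  75.79  80.2 ] F [-0.18 -0.25 -0.02] open -0.3678456352442659 t 28.45
turn(tool) [-0. -0.  0.] shift new frame [-2.47 -0.07  9.8 ] shift old frame [-2.49 -0.08  9.79]
[115.25  54.68]
```

View pics/s15.png

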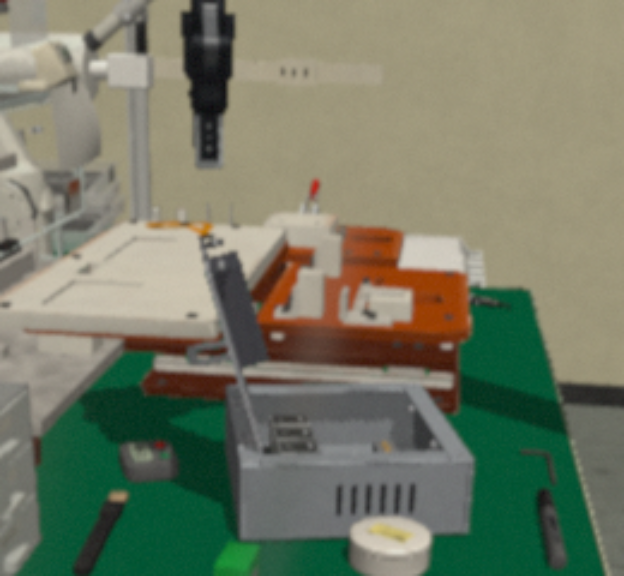

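drive_tool(
  commands=[
    [-1.25,-0.08,0,0,0,0],
    [-1.25,0,0,0,0,0],
    [0,0,3,0,0,0],
    [0,0,3.4,0,0,0],
    [0,0,3.4,0,0,0],
    [0,0,0,0,0,0],
    [0,0,0,0,0,0],
  ],
)

```text
time_s: 29.2
ee_pos: [661.8, 12.6, 205.6]
orientation: [[-0.97, -0.244, 0.001], [-0.244, 0.97, -0.0], [-0.001, -0.0, -1.0]]
force: [0.7, 1.2, 1.1]
opening: -0.2
```

drive_tool(
  commands=[
    [0.65,0,0,0,0,0],
    [0.65,0,0,0,0,0],
    [0.63,0,-0.3,0,0,0],
    [0.63,0,-0.3,0,0,0],
    [0.63,0,-0.3,0,0,0],
    [0,0,0,0,0,0],
  ],
)

```text
time_s: 29.8
ee_pos: [630.7, 5.3, 215.0]
orientation: [[-0.97, -0.244, 0.002], [-0.244, 0.97, -0.0], [-0.002, -0.001, -1.0]]
force: [1.5, 0.8, 0.6]
opening: 0.2
```

Run:
```python
from h import *
s=env.observe();print(wb(*s['ee_pos'][:2]),s['ee_pos'][2],s['force'],s['time_s'])
p=viewer.camera('side');cv2.imwrite('pics/s16.png',cv2.resize(p['color'][50:290,200:460],None,fx=2.4,fy=2.4)[:,:,::-1])
```

```text
[108.92  53.58] 215.0227219151936 [1.46 0.84 0.6 ] 29.8
```

View pics/s16.png

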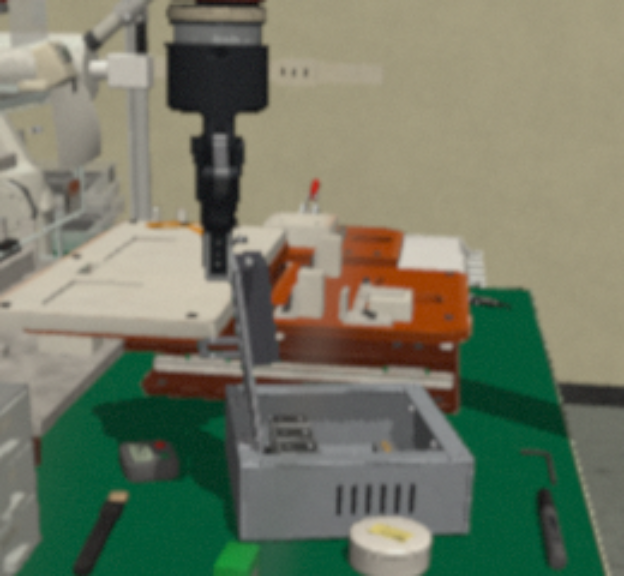

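drive_tool(
  commands=[
    [0.6,0,0.1,0,0,0],
    [0.6,0,0,0,0,0],
    [0.7,0,0,0,0,0],
    [1.2,0,0.1,0,0,0],
    [1.2,0,0.17,0,0,0],
    [1.17,0,0.2,0,0,0],
    [1.1,0,0.4,0,0,0],
    [1.1,0,0.45,0,0,0],
    [1.13,0,0.53,0,0,0],
    [0,0,0,0,0,0],
  ],
)

```text
time_s: 30.85
ee_pos: [543.4, -16.9, 193.6]
orientation: [[-0.97, -0.244, -0.003], [-0.244, 0.97, -0.001], [0.003, -0.001, -1.0]]
force: [0.7, -0.1, 1.3]
opening: -0.0
```

Run:
```python
from h import *
s=env.observe();print(wb(*s['ee_pos'][:2]),s['ee_pos'][2],s['force'],s['time_s'])
p=viewer.camera('side');cv2.imwrite('pics/s17.png',cv2.resize(p['color'][50:290,200:460],None,fx=2.4,fy=2.4)[:,:,::-1])
```

```text
[18.79 53.17] 193.64379278085988 [ 0.74 -0.08  1.25] 30.85
```

View pics/s17.png

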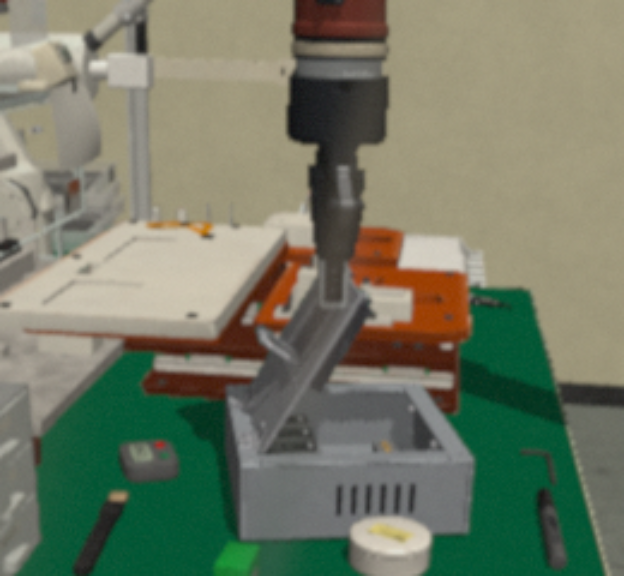

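drive_tool(
  commands=[
    [0.95,0,0.55,0,0,0],
    [0.95,0,0.6,0,0,0],
    [0.85,0,0.7,0,0,0],
    [0.8,0,0.87,0,0,0],
    [0.73,0,0.95,0,0,0],
    [0.65,0,1.04,0,0,0],
    [0.55,0,1.05,0,0,0],
    [0.45,0,1.1,0,0,0],
    [0.4,0,1.15,0,0,0],
    [0.2,0,1.0,0,0,0],
    [0,0,0,0,0,0],
  ],
)

```text
time_s: 32.0
ee_pos: [480.9, -32.5, 102.9]
orientation: [[-0.97, -0.245, -0.003], [-0.245, 0.97, -0.001], [0.003, -0.0, -1.0]]
force: [-0.5, -1.3, 2.1]
opening: -0.0
```

Run:
```python
from h import *
s=env.observe();print(wb(*s['ee_pos'][:2]),s['ee_pos'][2],s['force'],s['time_s'],s['joint_pos'])
p=viewer.camera('side');cv2.imwrite('pics/s18.png',cv2.resize(p['color'][50:290,200:460],None,fx=2.4,fy=2.4)[:,:,::-1])
```

```text
[-45.59  53.14] 102.93418022589721 [-0.45 -1.32  2.06] 32.0 [ 26.82  37.21 -38.68 116.46  36.84  39.14  68.23]
```

View pics/s18.png

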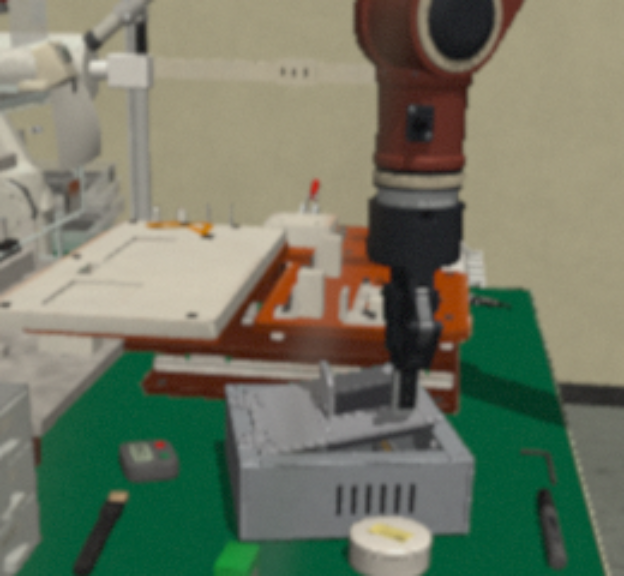

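drive_tool(
  commands=[
    [0.3,0,0.7,0,0,0],
    [0.3,0,0.6,0,0,0],
    [0.2,0,0.5,0,0,0],
    [0.1,0,0.5,0,0,0],
    [0,0,0.3,0,0,0],
    [0,0,0.3,0,0,0],
    [0,0,0,0,0,0],
    [0,0,0,0,0,0],
  ],
)

```text
time_s: 32.85
ee_pos: [476.1, -33.3, 76.9]
orientation: [[-0.969, -0.245, 0.007], [-0.245, 0.969, 0.0], [-0.006, -0.001, -1.0]]
force: [0.1, -0.5, 14.8]
opening: 0.0
```

drive_tool(
  commands=[
    [0,0,0.2,0,0,0],
    [0,0,0.2,0,0,0],
    [0,0,0.1,0,0,0],
    [0,0,0,0,0,0],
    [0,0,0,0,0,0],
  ],
)

```text
time_s: 33.35
ee_pos: [476.2, -33.3, 75.0]
orientation: [[-0.969, -0.246, 0.008], [-0.246, 0.969, -0.003], [-0.007, -0.005, -1.0]]
force: [-6.2, -1.3, 40.9]
opening: -0.3
```

drive_tool(
  commands=[
    [0,0,-1,0,0,0],
    [0,0,-3,0,0,0],
    [0,0,-4,0,0,0],
    [0,0,-4,0,0,0],
    [1.5,0,-4,0,0,0],
    [0,0,0,0,0,0],
    [0,0,0,0,0,0],
  ],
)

```text
time_s: 34.05
ee_pos: [458.3, -38.4, 230.1]
orientation: [[-0.97, -0.244, 0.001], [-0.244, 0.97, -0.001], [-0.0, -0.001, -1.0]]
force: [-0.1, -0.8, 0.8]
opening: 0.1
```

Run:
```python
from h import *
s=env.observe();print(wb(*s['ee_pos'][:2]),s['ee_pos'],s['force'],s['time_s'])
w=viewer.camera('wrist');save('w19',w)
p=viewer.camera('scene');save('c19',p)
cv2.imwrite('pics/c19z.png',cv2.resize(p['color'][170:310,300:480],None,fx=4,fy=4)[:,:,::-1])
C=cloud(p);Q=C[p['z_map']>0];m=(Q[:,2]>30)&(Q[:,2]<140)&(Q[:,0]>430)&(Q[:,0]<660)&(Q[:,1]<40)&(Q[:,1]>-190);Q=Q[m]
B=np.array([wb(a,b) for a,b in Q[:,:2]])
for x in [-65,-50,-30,0,30,60]:
    m=(abs(B[:,0]-x)<6)&(abs(abs(B[:,1])-55)<18); print(x,m.sum(),np.percentile(Q[m,2],[10,50,90]))
m=(abs(B[:,0]+10)<40)&(abs(B[:,1])<28); print('ring max z',np.percentile(Q[m,2],[50,95,99,100]))
```

```text
[-68.97  52.9 ] [458.28 -38.36 230.06] [-0.1  -0.77  0.8 ] 34.05
-65 177 [68.66 70.47 72.06]
-50 168 [69.21 70.55 72.04]
-30 160 [69.12 70.54 72.05]
0 151 [69.18 70.51 71.86]
30 145 [69.16 70.55 72.02]
60 143 [69.42 70.78 72.43]
ring max z [64.07 71.39 72.44 74.76]
```

View pics/w19.png

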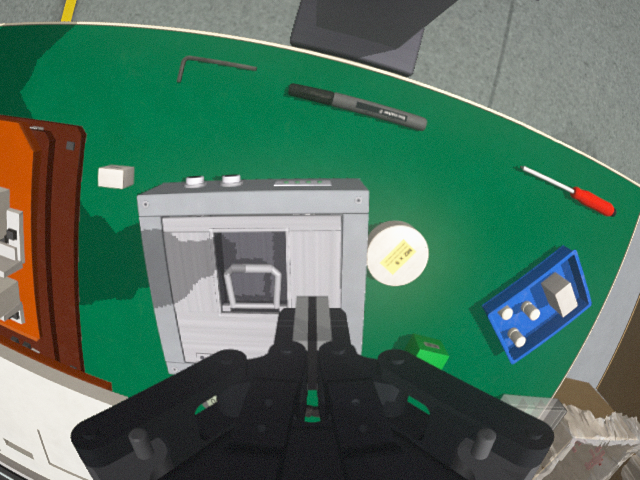

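View pics/c19z.png

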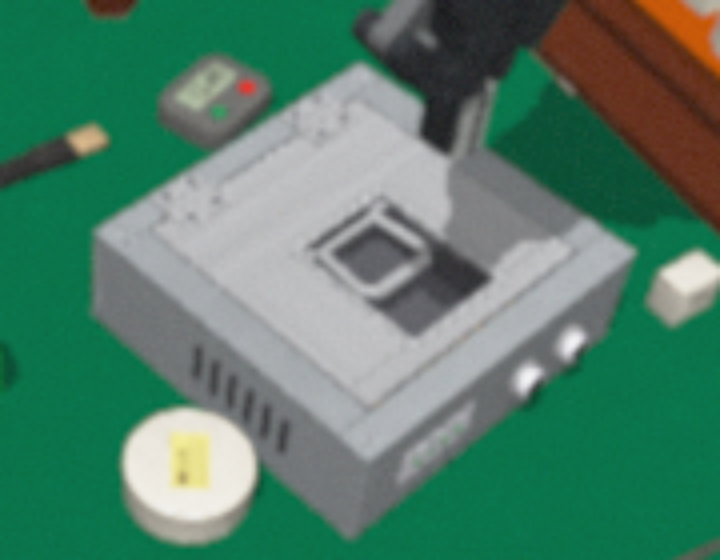

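drive_tool(
  commands=[
    [0,0,-3,0,0,0],
    [0,0,0,0,0,0],
    [0,0,0,0,0,0],
    [0,0,0,0,0,0],
    [0,0,0,0,0,0],
    [0,0,0,0,0,0],
    [0,0,0,0,0,0],
    [0,0,0,0,0,0],
  ],
)

```text
time_s: 34.95
ee_pos: [459.1, -37.8, 260.0]
orientation: [[-0.97, -0.245, 0.001], [-0.245, 0.97, 0.0], [-0.001, -0.0, -1.0]]
force: [0.6, -0.0, -0.5]
opening: 0.2
```

Run:
```python
from h import *
p=viewer.camera('scene');C=cloud(p);ok=p['z_map']>0;Q=C[ok]
B=np.stack([wb(a,b) for a,b in Q[:,:2]])
for x in [-65,30]:
    m=(abs(B[:,0]-x)<6)&(abs(abs(B[:,1])-55)<18)&(Q[:,2]<140)&(Q[:,2]>40); print(x,np.median(Q[m,2]))
m=(abs(B[:,0]+10)<40)&(abs(B[:,1])<28)&(Q[:,2]<140); print('ring',np.percentile(Q[m,2],[95,100]))
m=(abs(Q[:,0]-482)<40)&(abs(Q[:,1]-281)<40)&(Q[:,2]>31)&(Q[:,2]<60); print('block',np.median(Q[m],0),Q[m][:,2].max())
a=cv2.imread('pics/scene0.png')[:,:,::-1];d=cv2.absdiff(a,p['color']).max(2);save('fin',p);cv2.imwrite('pics/diff.png',d)
workorder.close_job();print(env.observe()['time_s'])
```

```text
-65 70.42091872437294
30 70.68887276014487
ring [71.13 73.88]
block [480.58 280.36  37.31] 40.14774535964341
the job is handed in; nothing more can be done
the job is handed in; nothing more can be done
```

The job is done and handed in at about 35 s on the robot's clock, under the 66 s limit.

- **Setting block:** it stands upright in the empty half of the tray. Its top measures 37 mm, as expected, and the pins look untouched in the picture.
- **Hatch opening:** I flipped the ring up and pulled until the catches let go. The springs then opened the hatch to about 103° by measurement.
- **Relays:** the two middle ones stood about 7 and 8.5 mm proud. I pressed both to their hard stops, peaking at 48 N and 33 N at the fingertips. Afterwards all four tops measured about 52 mm, the seated height. The outer two were already home, so I left them alone.
- **Hatch closing:** I swung it down and pressed it to its stop with 41 N. About a second after I let go it was still flush at 70.5 mm, and the ring was flat.

Two things went less smoothly:
- While lifting the ring, the tool pressed towards its pivot with about 20 N until I raised it.
- The first two approaches to the relays left too little joint range and too little clearance to the open hatch, so I turned the gripper and tilted it less.

No final check failed. I checked the tin, timer and other bench items only by eye in the last pictures, and saw nothing displaced.

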